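# Set the plate scorer's stop to 100 mm and square a glass plate into it

## Task

Set up the plate scorer to score the white-coated glass plate at 100 mm. Slide the stop along the back rail until its face stands on the 100 mm line of the bed (the second line from the score line), then lay the plate on the bed, coated side up and across the score line, flush against both the back rail and the face of the stop, with the stop still on its line. It is glass: set it down, do not drop it, and leave the other things on the bench where they are.

Things in the scene. Friction and masses are not known exactly. Their poses are not given: they have to be found in the camera images.
- scorer: Plate scorer, fixed: grey bed 150 mm deep (x) by 290 wide (y), top 22 mm above the bench. Origin under the bed's centre at bench height; -x is its front, +y its left. Back rail along y, 12 mm high above the bed, 24 deep, front face (the back fence) at x = +35 mm, so 110 mm of free bed lie before it. White lines cross the bed at y = -20, +30 and +80 mm: 50, 100 and 150 mm from the score line.
- rail_foot (a point): Where the score line (black strip with a steel line, across the bed at the scorer's y = -70 mm) meets the rail's front face, at bed height; axes as the scorer's. Behind it the scoring arm stands swung up and back, and stays so: from x = +90 mm, z = 42 mm to x = +200 mm, z = 190 mm in the scorer's frame, 50 mm wide.
- stop (a joint): Position of the sliding stop, m: distance of its face from the score line minus 0.060. 0.040 = face on the 100 mm line; range 0 to 0.100, growing towards the scorer's +y. Starts between 0.062 and 0.090. It stays where it is left and takes about 5 N to slide, so a light touch does not shift it.
- stop_face (a point): Inner corner of the fences, at bed height: where the stop's face (its -y side, towards the score line) meets the rail's front face. Moves with the stop; axes as the scorer's. The face is that of an aluminium bar reaching 67 mm forward from the rail over the bed, 12 mm thick (y), 13 high above the bed. Behind the face a saddle on the rail extends 44 mm to +y, top 24 mm above the bed.
- stop_grip (a point): On the stop's grip, 12 mm below its top: an upright black ribbed block on the saddle, over the rail, 36 mm long in the scorer's x and 16 mm thick in y (the slide direction), standing 33 mm out of the saddle, its top 78 mm above the bench. The point is 12 mm to +x and 22 mm to +y of stop_face and 44 mm above the bed. Axes as the scorer's.
- line_100 (a point): Where the 100 mm line of the bed meets the rail's front face, at bed height: stop_face must come here. Axes as the scorer's.
- plate: Glass plate, coated white on top, flat on the bench; the grey photometer, up to 0.2 m high with its lid, stands between it and the scorer. 60 mm (its x) by 140 mm (its y) by 6 mm thick, 0.13 kg. Origin: centre of its underside, z up. Either end may go to the stop. In place its origin is 30 mm to -x and 70 mm to -y of stop_face (scorer's axes), its end 40 mm past the score line.
- beaker: tall clear plastic beaker, 100 mm wide, 136 mm high (bystander)
- timer: small grey-white bench timer, 54 x 66 x 22 mm (bystander)
- marker: marker pen lying down, 135 mm long, 16 mm thick (bystander)
- tweezers: steel tweezers lying down, 126 mm long (bystander)
- reagent_bottle: brown glass reagent bottle, 65 mm wide, 160 mm high (bystander)
- cal_bottle_a: white plastic bottle, 45 mm wide, 83 mm high, at the left edge (bystander)
- cal_bottle_b: its neighbour, the same shape and size (bystander)

How it is judged:
By the outcome, as a careful person would: the job done as asked, in the order asked, and still so for the second after the job is handed in, with the robot touching nothing.
It also fails if it takes over 72 s, if anything falls off the work surface, if the arm or the gripper's body presses on something with over 40 N, if the wrist force passes 120 N, or if a joint passes its speed limit or range.

## Robot

A 6-joint arm with a two-finger parallel gripper is mounted at the origin on a cart in front of the work surface, level with it; the furniture and walls round the work are solid. World frame = base frame: x ahead of the robot, y to its left, z up, the work surface at z = 0. Lengths are in m, angles in degrees, forces in N, time in s.
With the tool pointing down it reaches from about 0.4 to 0.825 m from the base axis. Payload 7 kg.
Tool frame: the origin (TCP) lies midway between the tips of the shut fingers; the grasp point (between the pads) lies 19 mm behind it; z points along the fingers, y is the line along which they close (so a half turn about z gives the same grasp; the last joint's range is limited). The gripper opens to 88 mm and grips with 3 to 60 N. Pads are 19 mm wide; open, the fingers measure 130 mm over their backs; the gripper's body (78 mm by 193 mm) begins 47 mm behind the grasp point.
Start: joints at [-51.56, 20.546, 0.682, 0, -70.136, -16.507], TCP at [0.252, -0.626, 0.227] pointing down, gripper open.
Joint ranges: [-176.03, 176.03], [-82.01, 121.73], [-58.28, 71.71], [-173.87, 95.51], [-174.79, -0.11], [-173.66, 173.66]. Speed limits (degrees/s): [136.94, 136.94, 172.46, 180, 180, 180].

## Interface

Orientations are given as [roll, pitch, yaw] about the fixed x, y, z axes, in that order (R = Rz(yaw) Ry(pitch) Rx(roll)).
In Python, from plant import ctrl gives the robot as it stands. The module is installed in compiled form; this text tells all that it offers.
- The arm moves only by the tool send_rows, never from a script. Its argument "plan" is a list that holds one entry, the list of rows, each a list of 6 numbers: the shift along the tool's x, y, z in cm, then the turn, a rotation vector about the tool's x, y, z in degrees. A call has 1 to 8 rows; each row is the pose to reach, as a shift and turn from the pose commanded when the call began, along the tool's axes at that moment; what a row does not reach only later rows make up. A row lasts 1/12 s, in which the tool goes at most 41.7 mm and 7.16 degrees, less where a joint would pass 70% of its speed; a pose out of reach is approached as far as the arm can. A call with a gripper value outside its range is refused whole. "fingers" is the opening, from 0 (shut) to 1 (fully open), set as the call begins (left out, the last holds). The fingers move at their own pace and stop on an object; the grip force is fixed at half the most. Time passes only in rows, so rows that repeat a pose let the fingers close. It gives the time, the measured TCP pose, the force, the opening and the grip force at its end, in the units of the state.
- ctrl.get_obs(): the state, without advancing time (a new reading comes with each control period).
- ctrl.snapshot(name): name is "side" or "top" or "wrist"; returns a dict with "img" (384x512x3 uint8, red, green, blue), "K" (3x3 intrinsics, pixels), "k1" (the pictures are not rectified: a ray, as slopes to the right and down, at radius r is drawn at 1 + k1 r^2 times it, then the intrinsics apply), "pose" (4x4, takes a point from camera to world coordinates). Camera axes: x right, y down, z forward; pixel columns grow to the right and rows downward; lengths in m; the calibration is good to about 2 mm. A picture is of the moment at which its call begins. There is no depth.
- ctrl.close_job(): hands the job in; it is judged then, once.
The state is a dict: "clock": time; "joint_pos": joint angles; "qvel": joint speeds; "tau": joint torques, N m; "tool_pos": TCP position; "orientation": TCP orientation; "force": force on the tool from outside, world axes, zero at the start; "moment": the same for the moment, N m; "opening": finger opening in m; "gripper_force": force on a finger pad.
Only numpy, scipy, OpenCV 4.12 (cv2) and the standard library are available. Lean on these libraries where they do the work, as an engineer would, in place of code of your own. Each camera call takes 0.05 s, during which the arm holds its last target. There are 200 camera calls.

## Working session

There is one attempt and no reset: what is moved stays moved. The work goes in short steps, Python scripts to look and compute and a tool call to move; the robot and the scene stay as the last step left them, time stands still between calls to the robot, and variables do not carry over. Pictures are saved under pics/ and viewed, at most 11 in all, crops included, and the job is handed in when it is done.

Besides the shell and the picture viewer there is one more tool, called after ">>>" in YAML: its name, and indented under it one key for each argument. send_rows: Moves the arm, as the interface text tells. Its arguments: {"type":"object","properties":{"plan":{"type":"array","items":{"type":"array","items":{"type":"array","items":{"type":"number"}}}},"fingers":{"type":"number"}},"required":["plan"]}

```bash
mkdir -p pics; ls; python3 - <<'E'
from plant import ctrl
import cv2,numpy as np
for n in("side","top","wrist"):
    s=ctrl.snapshot(n); cv2.imwrite(f"pics/{n}0.png",s["img"][:,:,::-1]); np.savez(f"{n}0.npz",**s)
    print(n,s["K"].tolist(),s["k1"],np.round(s["pose"],3).tolist())
o=ctrl.get_obs();print(o)
a=[cv2.imread(f"pics/{n}0.png") for n in("side","top")]
E
```

```text
pics
side [[434.7422983593869, 0.0, 260.5746691946158], [0.0, 434.7422983593869, 191.78798911553218], [0.0, 0.0, 1.0]] 0.04821893834561347 [[-0.839, -0.204, 0.504, -0.067], [-0.544, 0.334, -0.77, 0.923], [-0.011, -0.92, -0.391, 0.557], [0.0, 0.0, 0.0, 1.0]]
top [[495.2116555596772, 0.0, 252.8664534784596], [0.0, 495.2116555596772, 184.38686650101565], [0.0, 0.0, 1.0]] -0.2152162268254826 [[-0.034, -0.979, 0.203, 0.187], [-0.999, 0.034, -0.001, 0.011], [-0.006, -0.203, -0.979, 1.761], [0.0, 0.0, 0.0, 1.0]]
wrist [[307.14075888659573, 0.0, 260.50648790586865], [0.0, 307.14075888659573, 191.9420090639351], [0.0, 0.0, 1.0]] -0.02326414289564245 [[-0.375, 0.894, 0.245, 0.186], [0.927, 0.361, 0.099, -0.655], [-0.0, 0.264, -0.964, 0.384], [0.0, 0.0, 0.0, 1.0]]
{'clock': 0.15, 'joint_pos': array([-5.15621352e+01,  2.05800260e+01,  6.45539924e-01, -1.46542919e-02,
       -7.01366854e+01, -1.65069457e+01]), 'qvel': array([-0.12949665, -0.07125697,  0.05584987,  0.05155998, -0.00085332,
       -0.09197955]), 'tau': array([-8.43662237e-04, -5.83275211e+01,  2.93289918e+01,  7.00111896e+00,
        8.75964324e-03, -1.06027665e-04]), 'tool_pos': array([ 0.25193573, -0.62581235,  0.22585805]), 'orientation': array([ 1.79927847e+02, -7.01374708e-03, -1.58074064e+02]), 'force': array([-0.45188003, -0.03696704, -0.22574735]), 'moment': array([ 0.03356442,  0.08845053, -0.00808987]), 'gripper_force': 0.0, 'opening': 0.08771446459377463}
```

```bash
python3 - <<'E'
import cv2
a=cv2.imread("pics/top0.png");cv2.imwrite("pics/top0b.png",cv2.resize(a,(800,600),interpolation=cv2.INTER_CUBIC))
E
```

```text
(no output)
```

View pics/top0.png

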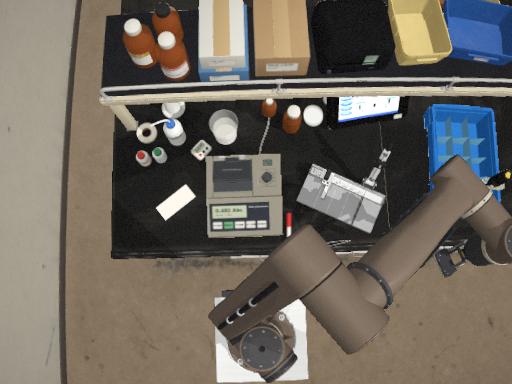

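View pics/side0.png

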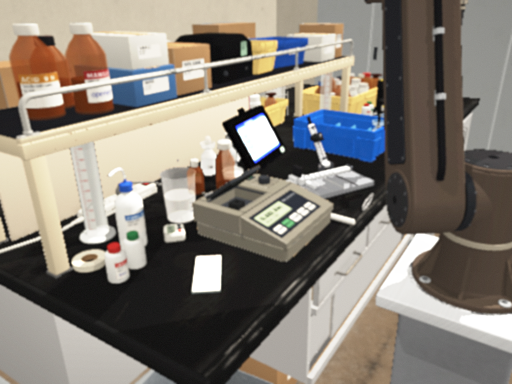

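The top view shows the white plate at about (176,202), the photometer at (245,195), the scorer at (343,197) with its stop on the left, and the marker at (289,224). I'll build helpers and measure next.

```bash
cat > h.py <<'E'
import numpy as np,cv2
from scipy.spatial.transform import Rotation as R
def dist(s): return np.array([float(s["k1"]),0,0,0,0])
def ray(s,uv):
    p=cv2.undistortPoints(np.float64(uv).reshape(-1,1,2),s["K"],dist(s)).reshape(-1,2)
    d=np.c_[p,np.ones(len(p))]@s["pose"][:3,:3].T
    return s["pose"][:3,3],d
def plane(s,uv,z):
    c,d=ray(s,uv); return c+d*((z-c[2])/d[:,2])[:,None]
def proj(s,X):
    T=np.linalg.inv(s["pose"]); return cv2.projectPoints(np.float64(X).reshape(-1,1,3),cv2.Rodrigues(T[:3,:3])[0],T[:3,3],s["K"],dist(s))[0].reshape(-1,2)
def load(f): return dict(np.load(f))
def rect(mask):
    c=max(cv2.findContours(mask.astype(np.uint8),cv2.RETR_EXTERNAL,cv2.CHAIN_APPROX_NONE)[0],key=cv2.contourArea)
    return c.reshape(-1,2)
E
python3 - <<'E'
from h import *
for n,box in(("top",(150,175,205,230)),("side",(180,240,235,305))):
    s=load(n+"0.npz");im=s["img"].astype(int)
    m=im.min(2)>190; k=np.zeros_like(m);x0,y0,x1,y1=box;k[y0:y1,x0:x1]=1
    c=rect(m&k); P=plane(s,c,0.006)[:,:2]
    r=cv2.minAreaRect((P*1000).astype(np.float32)); print(n,r, cv2.boxPoints(r).round(0).tolist(), c.min(0),c.max(0))
s=load("top0.npz")
im=s["img"][:,:,::-1]
cv2.imwrite("pics/crop1.png",cv2.resize(im[140:240,285:401],None,fx=6,fy=6,interpolation=cv2.INTER_CUBIC)[:600])
E
```

```text
top ((496.108642578125, 291.6708679199219), (58.8590087890625, 138.4212188720703), 37.2774658203125) [[431.0, 329.0], [515.0, 219.0], [561.0, 254.0], [478.0, 365.0]] [156 185] [194 219]
side ((493.96392822265625, 291.00286865234375), (61.698143005371094, 145.19432067871094), 37.145668029785156) [[426.0, 330.0], [513.0, 215.0], [562.0, 252.0], [475.0, 367.0]] [192 255] [221 291]
```

View pics/crop1.png

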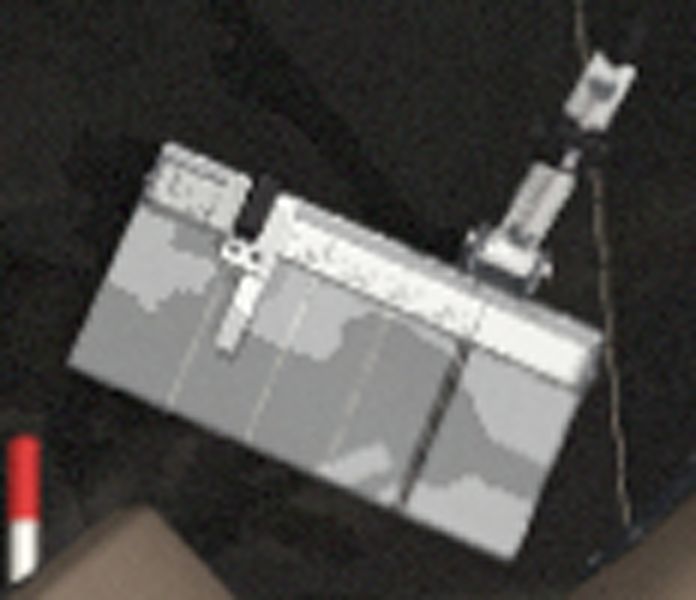

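The crop shows the scorer: bed front corners at crop (70,365) and (512,558), the score strip from (402,503) to (465,345), the 100 line from (248,440) to (305,290), and the stop bar just right of the 150 line with its grip at (255,205).

```bash
python3 - <<'E'
from h import *
s=load("top0.npz")
f=lambda *p:(np.array(p,float)+.5)/6-.5+[285,140]
FL,FR,s0,s1,l0,l1,b0,b1=plane(s,f((70,365),(512,558),(402,503),(465,345),(248,440),(305,290),(240,355),(265,272)),0.022)
r1,r2=plane(s,f((272,262),(582,388)),0.034)   # rail top front edge
g=plane(s,f((258,205)),0.078)
print("FL",FL,"FR",FR,"len",np.linalg.norm(FL-FR))
y=FL-FR;y/=np.linalg.norm(y);print("yaw front",np.degrees(np.arctan2(-y[0],y[1])))
yr=r1-r2;print("yaw rail",np.degrees(np.arctan2(-yr[0],yr[1])))
print("score yaw",np.degrees(np.arctan2(*(s1-s0)[1::-1])),"l100",np.degrees(np.arctan2(*(l1-l0)[1::-1])))
x=np.array([y[1],-y[0],0])
mid=(FL+FR)/2; O=mid+0.075*x
for n,p in dict(s0=s0,s1=s1,l0=l0,l1=l1,b0=b0,b1=b1,r1=r1,r2=r2,g=g[0]).items(): print(n,((p-O)@x).round(4),((p-O)@y).round(4))
print("O",O)
from plant import ctrl
w=load("wrist0.npz");o=ctrl.get_obs()
Rt=R.from_euler("xyz",o["orientation"],degrees=True).as_matrix()
print("cam in tool",Rt.T@(w["pose"][:3,3]-o["tool_pos"]),(Rt.T@w["pose"][:3,:3]).round(3).tolist()); print(Rt.round(3))
E
```

```text
FL [ 0.4836654  -0.14322633  0.022     ] FR [ 0.35764605 -0.40116311  0.022     ] len 0.2870753549727494
yaw front -26.03860089400583
yaw rail -24.525400086436793
score yaw -25.722508706350897 l100 -24.1607927051829
s0 -0.0712 -0.0702
s1 0.0328 -0.0696
l0 -0.0735 0.0288
l1 0.0244 0.0321
b0 -0.0281 0.0529
b1 0.0248 0.0584
r1 0.0291 0.0575
r2 0.0344 -0.143
g 0.0461 0.0803
O [ 0.48804311 -0.30511796  0.022     ]
cam in tool [ 0.07161382 -0.00191014 -0.15781188] [[0.001, -0.964, -0.264], [1.0, 0.002, -0.001], [0.001, -0.264, 0.964]]
[[-0.928 -0.373 -0.001]
 [-0.373  0.928  0.001]
 [ 0.     0.001 -1.   ]]
```

```bash
cat >> h.py <<'E'
O=np.array([.488,-.305]);YAW=-25.2
def sc(x,y,z):  # scorer -> world
    a=np.radians(YAW);return np.array([O[0]+np.cos(a)*x-np.sin(a)*y,O[1]+np.sin(a)*x+np.cos(a)*y,z])
def inv(p):
    a=np.radians(YAW);d=np.array(p[:2])-O;return np.array([np.cos(a)*d[0]+np.sin(a)*d[1],-np.sin(a)*d[0]+np.cos(a)*d[1],p[2]])
def go(obs,p,yaw):
    Rt=R.from_euler("xyz",obs["orientation"],degrees=True);Rg=R.from_euler("xyz",[180,0,yaw],degrees=True)
    print("shift cm",(Rt.inv().apply(p-obs["tool_pos"])*100).round(2),"turn",(Rt.inv()*Rg).as_rotvec(degrees=True).round(2))
E
```

>>> send_rows:
  plan:
    - [[-3.3,1.76,0,0,0,6],[-6.6,3.5,0,0,0,12],[-9.9,5.3,0,0,0,18],[-13.2,7.05,0,0,0,24],[-16.5,8.8,0,0,0,30],[-19.8,10.6,0,0,0,36],[-23.1,12.3,0,0,0,42],[-26.4,14.1,0,0,0,47.1]]

```text
clock: 0.82
tool_pos: [0.4451, -0.3951, 0.2265]
orientation: [180.0, -0.0, 154.5]
force: [1.2, -0.9, 0.2]
opening: 0.0878
gripper_force: 0.0
```

```bash
python3 - <<'E'
from h import *
from plant import ctrl
o=ctrl.get_obs();print(o["clock"],o["tool_pos"],o["orientation"],o["joint_pos"].round(1))
go(o,sc(.0,.06,.19),180+YAW)
E
```

```text
0.8167 [ 0.4451253  -0.39512703  0.22650108] [ 1.79996133e+02 -6.06915956e-03  1.54521516e+02] [-22.8  13.1  -9.8  -0.  -67.1 -92.7]
shift cm [ 0.04 15.98  3.65] turn [ 0.   -0.01 -0.28]
```

>>> send_rows:
  plan:
    - [[0,4,0.9,0,0,0],[0,8,1.8,0,0,0],[0,12,2.7,0,0,0],[0,16,3.6,0,0,-0.3],[0,16,3.6,0,0,-0.3],[0,16,3.6,0,0,-0.3]]

```text
clock: 1.32
tool_pos: [0.5129, -0.2498, 0.1899]
orientation: [-180.0, -0.1, 155.4]
force: [0.4, -1.0, 1.0]
opening: 0.0878
gripper_force: 0.0
```

```bash
python3 - <<'E'
from h import *
from plant import ctrl
o=ctrl.get_obs();print(o["clock"],o["tool_pos"],o["orientation"])
s=ctrl.snapshot("wrist");np.savez("w1.npz",**s)
cv2.imwrite("pics/w1.png",cv2.resize(s["img"][:,:,::-1],(800,600),interpolation=cv2.INTER_CUBIC))
E
```

```text
1.3167 [ 0.5128617  -0.24982324  0.18989435] [-1.79982571e+02 -7.73879956e-02  1.55354453e+02]
```

View pics/w1.png

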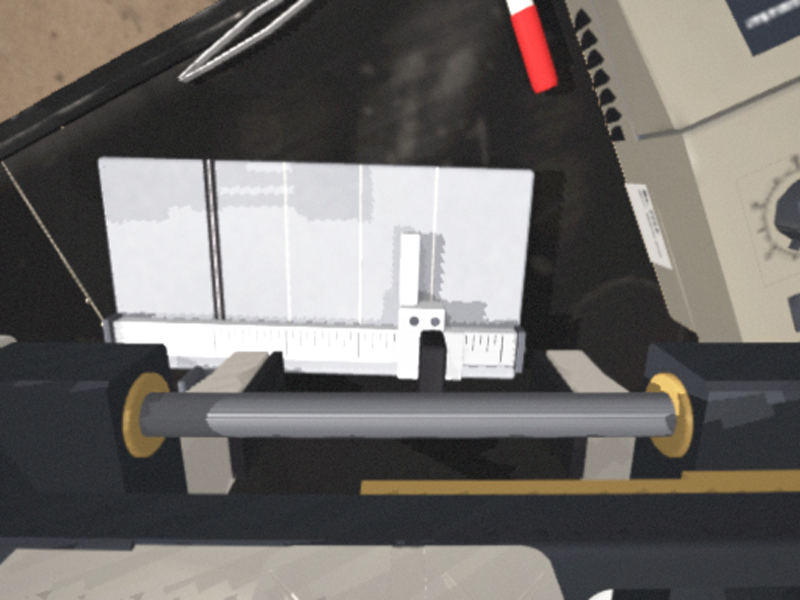

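The wrist view shows the whole bed: front corners at (100,157) and (532,170), score line at (210,160) to (222,318), lines starting at columns 287, 361 and 436, and the stop bar face at column 401 for rows 235–305.

```bash
python3 - <<'E'
from h import *
s=load("w1.npz"); f=lambda *p:(np.array(p,float)+.5)*.64-.5
g=cv2.cvtColor(s["img"],cv2.COLOR_RGB2GRAY).astype(int)
pts=dict(FL=(532,170),FR=(100,157),s0=(210.5,160),s1=(221.5,318),l50=(287,163),l100=(361,166),l100b=(360,322),l150=(436,167))
P={k:plane(s,f(v),.022)[0] for k,v in pts.items()}
P["tip"]=plane(s,f((402,235)),.035)[0];P["face"]=plane(s,f((399.5,300)),.035)[0]
P["railR"]=plane(s,f((116,317)),.034)[0];P["railL"]=plane(s,f((398,327)),.034)[0]
y=P["FL"]-P["FR"];print(np.linalg.norm(y),np.degrees(np.arctan2(-y[0],y[1])))
y=P["railL"]-P["railR"];print("rail yaw",np.degrees(np.arctan2(-y[0],y[1])))
for k,v in P.items():print(k,inv(v).round(4))
for r in(150,160,170,180):print(r,g[r,222:288].tolist())
E
```

```text
0.2845135064638238 -26.381633066506836
rail yaw -26.640197469605287
FL [-0.0711  0.1397  0.022 ]
FR [-0.077  -0.1448  0.022 ]
s0 [-0.0754 -0.0714  0.022 ]
s1 [ 0.0332 -0.0739  0.022 ]
l50 [-0.0738 -0.0211  0.022 ]
l100 [-0.0723  0.0274  0.022 ]
l100b [0.035  0.0252 0.022 ]
l150 [-0.0722  0.0765  0.022 ]
tip [-0.0291  0.0548  0.035 ]
face [0.0149 0.0534 0.035 ]
railR [ 0.0295 -0.1426  0.034 ]
railL [0.0344 0.0525 0.034 ]
150 [238, 239, 239, 239, 239, 239, 239, 244, 255, 250, 238, 235, 236, 236, 237, 237, 237, 239, 238, 239, 238, 238, 236, 236, 235, 235, 234, 234, 233, 232, 224, 214, 212, 210, 227, 255, 254, 254, 253, 253, 253, 253, 253, 254, 253, 253, 212, 182, 185, 181, 180, 183, 180, 181, 190, 226, 217, 192, 209, 186, 190, 229, 233, 235, 235, 234]
160 [236, 238, 238, 240, 237, 239, 238, 244, 255, 250, 239, 237, 239, 238, 237, 237, 236, 237, 237, 238, 237, 237, 237, 236, 236, 238, 237, 238, 236, 218, 214, 213, 215, 215, 236, 255, 255, 255, 255, 255, 255, 255, 255, 255, 255, 255, 214, 164, 162, 162, 168, 178, 177, 181, 205, 233, 192, 179, 180, 179, 180, 181, 213, 233, 235, 234]
170 [237, 236, 238, 237, 237, 236, 236, 243, 254, 235, 235, 237, 236, 237, 234, 236, 235, 236, 236, 236, 237, 237, 236, 235, 236, 235, 236, 236, 235, 216, 213, 213, 210, 220, 252, 255, 255, 255, 255, 255, 255, 255, 255, 255, 255, 253, 187, 163, 163, 167, 162, 175, 178, 182, 220, 216, 186, 180, 176, 181, 213, 232, 234, 233, 234, 235]
180 [239, 237, 237, 237, 238, 237, 237, 243, 255, 243, 236, 237, 237, 238, 238, 238, 239, 238, 238, 237, 236, 237, 235, 237, 235, 237, 236, 235, 228, 224, 214, 212, 212, 230, 255, 255, 255, 255, 255, 255, 255, 255, 255, 255, 255, 231, 167, 161, 162, 170, 174, 177, 179, 188, 232, 186, 177, 177, 177, 176, 182, 195, 230, 238, 236, 236]
```

```bash
python3 - <<'E'
from h import *
s=load("w1.npz");t=load("top0.npz"); f=lambda *p:(np.array(p,float)+.5)*.64-.5; ft=lambda *p:(np.array(p,float)+.5)/6-.5+[285,140]
A=plane(s,f((532,170),(100,157),(210.5,160),(221.5,318),(287,163),(361,166),(360,322),(436,167)),.022)[:,:2]
M=np.array([(-75,145),(-75,-145),(-75,-70),(35,-70),(-75,-20),(-75,30),(35,30),(-75,80)])/1e3
B=plane(t,ft((70,365),(512,558),(402,503),(465,345),(248,440),(305,290)),0.022)[:,:2]
N=np.array([(-75,145),(-75,-145),(-75,-70),(35,-70),(-75,30),(35,30)])/1e3
def fit(M,P,n):
    C,sc_=cv2.estimateAffinePartial2D(M,P)[0],0
    yaw=np.arctan2(C[1,0],C[0,0]);sca=np.hypot(C[1,0],C[0,0]);r=np.array([[np.cos(yaw),-np.sin(yaw)],[np.sin(yaw),np.cos(yaw)]])
    o=P.mean(0)-r@M.mean(0);print(n,o,np.degrees(yaw),sca)
    print(((P-o)@r-M).round(4).tolist())
fit(M,A,"wrist");fit(N,B,"top")
E
```

```text
Traceback (most recent call last):
cv2.error: OpenCV(4.12.0) /io/opencv/modules/calib3d/src/ptsetreg.cpp:1108: error: (-215:Assertion failed) count >= 0 && to.checkVector(2) == count in function 'estimateAffinePartial2D'
```

```bash
cat >> h.py <<'E'
def fit(M,P,n=""):  # planar rigid fit, model -> world
    a,b=M-M.mean(0),P-P.mean(0)
    z=(b[:,0]+1j*b[:,1])@np.conj(a[:,0]+1j*a[:,1]);yaw=np.angle(z);sca=abs(z)/(a**2).sum()
    r=np.array([[np.cos(yaw),-np.sin(yaw)],[np.sin(yaw),np.cos(yaw)]]);o=P.mean(0)-r@M.mean(0)
    print(n,o.round(4),np.degrees(yaw).round(2),sca.round(4),((P-o)@r-M).round(4).tolist())
    return o,np.degrees(yaw)
E
python3 - <<'E'
from h import *
s=load("w1.npz");t=load("top0.npz"); f=lambda *p:(np.array(p,float)+.5)*.64-.5; ft=lambda *p:(np.array(p,float)+.5)/6-.5+[285,140]
A=plane(s,f((532,170),(100,157),(210.5,160),(221.5,318),(287,163),(361,166),(360,322),(436,167)),.022)[:,:2]
M=np.array([(-75,145),(-75,-145),(-75,-70),(35,-70),(-75,-20),(-75,30),(35,30),(-75,80)])/1e3
B=plane(t,ft((70,365),(512,558),(402,503),(465,345),(248,440),(305,290)),0.022)[:,:2]
N=np.array([(-75,145),(-75,-145),(-75,-70),(35,-70),(-75,30),(35,30)])/1e3
fit(M,A,"wrist");fit(N,B,"top")
from plant import ctrl
import h
h.O=np.array([.4882,-.3055]);h.YAW=-26.0
go(ctrl.get_obs(),sc(.047,.079,.15),180+h.YAW)
E
```

```text
wrist [ 0.4871 -0.3088] -26.42 0.9831 [[-0.0, -0.0031], [0.0002, 0.0024], [0.0002, 0.0008], [-0.0012, 0.0007], [0.0007, 0.0011], [0.0012, -0.0004], [-0.0014, -0.0003], [0.0003, -0.0012]]
top [ 0.4871 -0.304 ] -25.43 0.9778 [[0.0029, -0.0013], [-0.0002, 0.0017], [0.0045, -0.0], [-0.0016, -0.0006], [0.0032, -0.001], [-0.0089, 0.0012]]
shift cm [-4.94  1.83  4.03] turn [-0.02 -0.04  1.26]
```

```bash
sed -i 's/^O=.*/O=np.array([.487,-.3078]);YAW=-26.2/' h.py; python3 - <<'E'
from h import *
from plant import ctrl
go(ctrl.get_obs(),sc(.047,.0805,.053),180+YAW)
E
```

```text
shift cm [-4.96  1.71 13.73] turn [-0.02 -0.04  1.46]
```

>>> send_rows:
  plan:
    - [[-2.5,0.85,1.5,0,0,1.4],[-5,1.7,3.5,0,0,1.4],[-5,1.7,7,0,0,1.4],[-5,1.7,10,0,0,1.4],[-5,1.7,12.5,0,0,1.4],[-5,1.7,13.7,0,0,1.4],[-5,1.7,13.7,0,0,1.4]]
  fingers: 1

```text
clock: 1.95
tool_pos: [0.5625, -0.2584, 0.0507]
orientation: [-179.9, -0.3, 153.6]
force: [-0.5, 0.5, 0.4]
opening: 0.0876
gripper_force: 0.0
```

```bash
python3 - <<'E'
from h import *
from plant import ctrl
o=ctrl.get_obs();print(inv(o["tool_pos"]),o["orientation"])
s=ctrl.snapshot("wrist");np.savez("w2.npz",**s)
cv2.imwrite("pics/w2.png",s["img"][:,:,::-1])
E
```

```text
[0.04593648 0.07769195 0.05070241] [-179.91706608   -0.28821505  153.61509671]
```

View pics/w2.png

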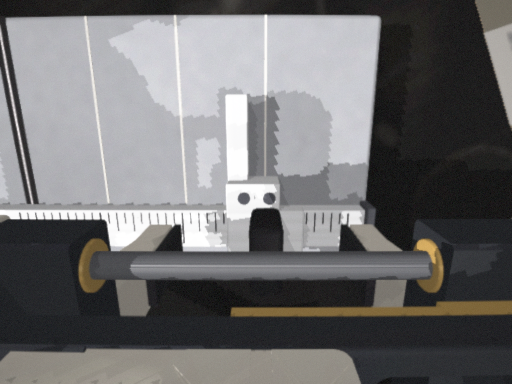

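The grip (col 267) sits between the fingers (pads near cols 180 and 343). I'll close, then measure the slide distance from this view (line 100 from (176,16) to (185,205), bar face at col 226).

>>> send_rows:
  plan:
    - [[0,0,0,0,0,0],[0,0,0,0,0,0],[0,0,0,0,0,0],[0,0,0,0,0,0],[0,0,0,0,0,0],[0,0,0,0,0,0]]
  fingers: 0

```text
clock: 2.5
tool_pos: [0.5652, -0.2575, 0.0542]
orientation: [180.0, 0.1, 153.7]
force: [-0.1, 0.7, -0.7]
opening: 0.0529
gripper_force: 0.0
```

```bash
cat >> h.py <<'E'
def stopgap(s,rows_line,c_line,rows_face,c_face):
    """face minus 100 line along the scorer's y. Sub-pixel columns searched near the given guesses."""
    g=cv2.GaussianBlur(cv2.cvtColor(s["img"],cv2.COLOR_RGB2GRAY),(1,3),0).astype(float)
    L=[];F=[]
    for r in rows_line:
        c=int(round(np.interp(r,*c_line)));w=g[r,c-5:c+6];w=np.clip(w-np.median(w)-4,0,None)
        if w.sum()>8:L.append((c-5+(w*np.arange(11)).sum()/w.sum(),r))
    for r in rows_face:
        c=int(round(np.interp(r,*c_face)));d=np.diff(g[r,c-5:c+6]);d=np.clip(d,0,None)
        if d.max()>6:F.append((c-5+.5+(d*np.arange(10))[d>.3*d.max()].sum()/d[d>.3*d.max()].sum(),r))
    L,F=np.array(L),np.array(F);PL,PF=plane(s,L,.022)[:,:2],plane(s,F,.035)[:,:2]
    v=cv2.fitLine(np.float32(PL*1000),cv2.DIST_HUBER,0,.01,.01).ravel();u=v[:2]*np.sign(v[0]);n=np.array([-u[1],u[0]])
    print("line px",L[0],L[-1],len(L),"face px",F[0],F[-1],len(F),"line yaw",np.degrees(np.arctan2(u[1],u[0])).round(2))
    d=(PF*1000-v[2:])@n;print("gap mm",np.median(d).round(2),"spread",d.std().round(2),d[[0,-1]].round(2))
E
python3 - <<'E'
from h import *
from plant import ctrl
o=ctrl.get_obs();print(inv(o["tool_pos"]),o["orientation"],o["opening"],o["gripper_force"],o["force"])
s=ctrl.snapshot("wrist");np.savez("w3.npz",**s)
for n in("w2","w3"): stopgap(load(n+".npz"),range(20,200,4),([16,205],[176,185]),range(100,176,4),([95,178],[226,227]))
stopgap(load("w1.npz"),range(108,204,4),([106,206],[230.5,230]),range(154,192,3),([150,192],[256,256]))
s=load("w2.npz");print([inv(p).round(4).tolist() for p in plane(s,[(87,16),(107,205),(176,16),(185,205),(265,16),(265,170)],.022)])
E
```

```text
[0.04790696 0.07966169 0.05419324] [1.79981619e+02 5.28132595e-02 1.53742215e+02] 0.05288913882820061 0.0 [-0.12137964  0.72003024 -0.6656016 ]
line px [175.01098901  20.        ] [185.59047619 196.        ] 45 face px [224.88888889 100.        ] [226.91176471 172.        ] 19 line yaw -26.39
gap mm 28.1 spread 0.06 [28.11 28.17]
line px [172.87142857  20.        ] [183.63218391 196.        ] 45 face px [222.03968254 100.        ] [224.09677419 172.        ] 19 line yaw -26.41
gap mm 28.07 spread 0.07 [28.05 28.11]
line px [230.48333333 108.        ] [229.81818182 200.        ] 24 face px [255.97619048 154.        ] [255.03658537 190.        ] 13 line yaw -26.41
gap mm 27.53 spread 0.14 [27.61 27.69]
[[-0.0739, -0.0201, 0.022], [0.0358, -0.0228, 0.022], [-0.0732, 0.0295, 0.022], [0.0359, 0.0276, 0.022], [-0.0729, 0.0785, 0.022], [0.0132, 0.0787, 0.022]]
```

>>> send_rows:
  plan:
    - [[0,0,0,0,0,0],[0,0,0,0,0,0],[0,0,0,0,0,0],[0,0,0,0,0,0],[0,0,0,0,0,0],[0,0,0,0,0,0],[0,0,0,0,0,0],[0,0,0,0,0,0]]
  fingers: 0

```text
clock: 3.22
tool_pos: [0.5649, -0.2574, 0.0535]
orientation: [180.0, -0.0, 153.7]
force: [0.7, 1.7, -1.0]
opening: 0.0158
gripper_force: 30.0
```

>>> send_rows:
  plan:
    - [[0,-0.3,0,0,0,0],[0,-0.9,0,0,0,0],[0,-1.6,0,0,0,0],[0,-2.3,0,0,0,0],[0,-2.7,0,0,0,0],[0,-2.84,0,0,0,0],[0,-2.84,0,0,0,0],[0,-2.84,0,0,0,0]]

```text
clock: 3.88
tool_pos: [0.5522, -0.2831, 0.0535]
orientation: [-180.0, -0.0, 153.7]
force: [-0.3, 1.7, -0.2]
opening: 0.0159
gripper_force: 30.0
```

```bash
python3 - <<'E'
from h import *
from plant import ctrl
o=ctrl.get_obs();print(inv(o["tool_pos"]),o["orientation"],o["opening"],o["gripper_force"],o["force"])
s=ctrl.snapshot("wrist");np.savez("w4.npz",**s)
cv2.imwrite("pics/w4.png",s["img"][:,:,::-1])
E
```

```text
[0.04757128 0.05098634 0.05350691] [-1.79984628e+02 -1.31686821e-02  1.53729173e+02] 0.015887827719110393 29.995808601379395 [-0.28061021  1.68808675 -0.19201546]
```

View pics/w4.png

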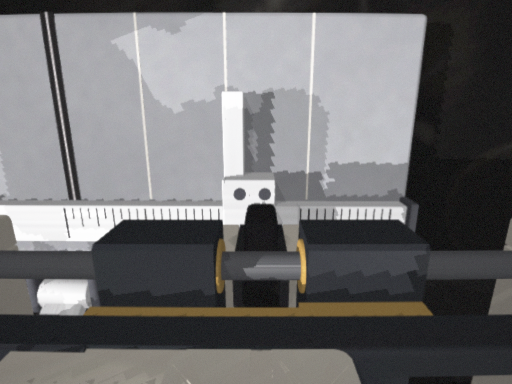

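The bar now stands on the 100 mm line: the line shows at (225,14) to (226,88) with the bar face at col 223 behind it. I'll measure the residual.

```bash
python3 - <<'E'
from h import *
s=load("w4.npz")
stopgap(s,range(18,88,2),([14,90],[225,226]),range(100,172,3),([95,172],[223,224]))
# the bed's other lines at this view, for a scale check
g=cv2.cvtColor(s["img"],cv2.COLOR_RGB2GRAY).astype(float)
for r in (30,60,80):
    C=[]
    for c0 in (np.interp(r,[14,198],[135,150]),np.interp(r,[14,90],[225,226]),np.interp(r,[14,198],[314,309])):
        c=int(round(c0));w=g[r,c-4:c+5];w=np.clip(w-np.median(w)-3,0,None);C.append(c-4+(w*np.arange(9)).sum()/w.sum())
    P=np.array([inv(p) for p in plane(s,[(c,r) for c in C],.022)]);print(r,np.round(C,2),P[:,1].round(4),np.diff(P[:,1]).round(4))
E
```

```text
line px [223.76515152  18.        ] [225.63225806  86.        ] 35 face px [221.15 100.  ] [223.20512821 169.        ] 24 line yaw -26.33
gap mm -1.15 spread 0.06 [-1.12 -1.1 ]
30 [135.63 224.16 313.04] [-0.0213  0.0287  0.0787] [0.05 0.05]
60 [137.89 224.83 311.84] [-0.0215  0.0287  0.0787] [0.0502 0.05  ]
80 [139.82 225.21 311.07] [-0.0215  0.0286  0.0787] [0.05   0.0501]
```

```bash
python3 - <<'E'
from h import *
s=load("w4.npz");g=cv2.cvtColor(s["img"],cv2.COLOR_RGB2GRAY)
for r in(70,110,140,165):print(r,g[r,214:252].tolist())
print("cam",inv(s["pose"][:3,3]))
for r in(110,140,165): print([inv(p)[:2].round(4).tolist() for p in plane(s,[(222,r),(244,r)],.035)])
E
```

```text
70 [196, 194, 194, 194, 195, 193, 194, 196, 195, 203, 238, 247, 237, 209, 197, 198, 195, 197, 196, 198, 197, 195, 194, 196, 197, 197, 196, 196, 197, 195, 197, 196, 197, 197, 198, 196, 194, 195]
110 [173, 173, 172, 172, 171, 173, 171, 192, 251, 250, 248, 247, 247, 246, 246, 244, 245, 246, 246, 245, 245, 245, 246, 244, 244, 244, 245, 243, 196, 132, 111, 100, 96, 102, 116, 124, 126, 126]
140 [169, 170, 170, 171, 170, 169, 171, 170, 192, 252, 249, 247, 246, 245, 245, 244, 245, 243, 243, 244, 244, 243, 245, 244, 243, 244, 244, 242, 219, 149, 113, 101, 101, 101, 113, 129, 130, 131]
165 [173, 173, 171, 173, 168, 171, 171, 171, 172, 197, 248, 246, 245, 245, 243, 243, 243, 243, 241, 241, 241, 243, 242, 243, 243, 243, 243, 242, 234, 169, 122, 101, 102, 99, 102, 99, 103, 102]
cam [-0.02241642  0.04938074  0.21145562]
[[-0.0211, 0.0278], [-0.0211, 0.04]]
[[-0.0046, 0.0272], [-0.0046, 0.0398]]
[[0.0099, 0.0268], [0.0099, 0.0396]]
```

>>> send_rows:
  plan:
    - [[0,0.11,0,0,0,0],[0,0.11,0,0,0,0],[0,0.11,0,0,0,0],[0,0.11,0,0,0,0]]

```text
clock: 4.27
tool_pos: [0.5524, -0.2825, 0.0535]
orientation: [-180.0, -0.0, 153.7]
force: [-2.5, -4.3, -2.3]
opening: 0.0154
gripper_force: 30.0
```

```bash
python3 - <<'E'
from h import *
from plant import ctrl
o=ctrl.get_obs();print(inv(o["tool_pos"]),o["force"])
s=ctrl.snapshot("wrist")
stopgap(s,range(18,88,2),([14,90],[223,224]),range(100,172,3),([95,172],[223,224]))
E
```

```text
[0.04750351 0.05154715 0.05345072] [-2.49511901 -4.34250687 -2.2754307 ]
line px [222.71111111  18.        ] [224.58108108  86.        ] 35 face px [221.01898734 100.        ] [223.13636364 169.        ] 24 line yaw -26.31
gap mm -0.66 spread 0.05 [-0.63 -0.6 ]
```

>>> send_rows:
  plan:
    - [[0,0.07,0,0,0,0],[0,0.07,0,0,0,0],[0,0.07,0,0,0,0],[0,0.07,0,0,0,0]]

```text
clock: 4.65
tool_pos: [0.5528, -0.2818, 0.0535]
orientation: [-180.0, -0.0, 153.7]
force: [-1.2, -5.5, -1.8]
opening: 0.0158
gripper_force: 30.0
```

```bash
python3 - <<'E'
from h import *
from plant import ctrl
o=ctrl.get_obs();print(inv(o["tool_pos"]),o["force"])
s=ctrl.snapshot("wrist")
stopgap(s,range(18,88,2),([14,90],[222,223]),range(100,172,3),([95,172],[223,224]))
E
```

```text
[0.04750155 0.05239715 0.05347434] [-1.24568303 -5.53565855 -1.78152432]
line px [221.22916667  18.        ] [223.16025641  86.        ] 35 face px [221.01898734 100.        ] [223.1 169. ] 24 line yaw -26.36
gap mm 0.23 spread 0.05 [0.25 0.3 ]
```

>>> send_rows:
  plan:
    - [[0,0,0,0,0,0],[0,0,0,0,0,0],[0,0,0,0,0,0],[0,0,0,0,0,0],[0,0,-1,0,0,0],[0,0,-4,0,0,0],[0,0,-7,0,0,0],[0,0,-7,0,0,0]]
  fingers: 0.8

```text
clock: 5.37
tool_pos: [0.5566, -0.2825, 0.1306]
orientation: [179.9, 0.5, 153.8]
force: [0.9, -0.6, 1.4]
opening: 0.0635
gripper_force: 0.0
```

```bash
python3 - <<'E'
from h import *
from plant import ctrl
o=ctrl.get_obs();print(inv(o["tool_pos"]),o["force"],o["opening"])
s=ctrl.snapshot("wrist");np.savez("w5.npz",**s)
X=[[*sc(-.07,.0295,0)[:2],.022],[*sc(-.04,.0295,0)[:2],.022],[*sc(-.025,.029,0)[:2],.035],[*sc(.015,.029,0)[:2],.035]]
p=proj(s,X);print(p.round(1))
stopgap(s,range(int(p[0,1]),int(p[1,1]),2),(p[:2,1],p[:2,0]),range(int(p[2,1]),int(p[3,1]),2),(p[2:,1],p[2:,0]))
t=load("top0.npz")
for z in(.35,.45):print("shelf edge",z,plane(t,[(105,101),(300,93)],z).round(3).tolist())
go(o,np.array([.495,.2915,.30]),-52.7)
E
```

```text
[0.05132552 0.05340294 0.13063853] [ 0.87337412 -0.56023589  1.43219652] 0.06351429707016774
[[232.8  39.3]
 [233.6  79.2]
 [232.   98. ]
 [233.1 148.6]]
line px [231.67105263  39.        ] [232.42307692  77.        ] 20 face px [231.265625  97.      ] [232.5 147. ] 26 line yaw -26.24
gap mm 0.03 spread 0.11 [-0.1   0.01]
shelf edge 0.35 [[0.76, 0.46, 0.35], [0.759, -0.144, 0.35]]
shelf edge 0.45 [[0.719, 0.428, 0.45], [0.719, -0.133, 0.45]]
shift cm [ 30.69  48.81 -17.18] turn [  -0.71    0.24 -153.47]
```

>>> send_rows:
  plan:
    - [[0,0,-4.1,0,0,-7],[0,0,-8.2,0,0,-14],[0,0,-12.3,0,0,-21],[0,0,-16.2,0,0,-28],[2.1,3.4,-17,0,0,-35],[4.2,6.8,-17,0,0,-42],[6.4,10.1,-17,0,0,-49],[8.5,13.5,-17,0,0,-56]]
  fingers: 1

```text
clock: 6.08
tool_pos: [0.5357, -0.1213, 0.2938]
orientation: [180.0, 0.0, -150.0]
force: [1.0, -0.5, 0.1]
opening: 0.0878
gripper_force: 0.0
```

>>> send_rows:
  plan:
    - [[-1.6,3.6,0,0,0,-7],[-3.2,7.3,0,0,0,-14],[-4.9,11,0,0,0,-21],[-6.5,14.6,0,0,0,-28],[-8.1,18.3,0,0,0,-35],[-9.7,22,0,0,0,-42],[-11.3,25.6,0,0,0,-49],[-13,29.3,0,0,0,-56]]

```text
clock: 6.75
tool_pos: [0.5032, 0.198, 0.2939]
orientation: [-180.0, 0.0, -93.9]
force: [1.1, -0.8, 0.1]
opening: 0.0878
gripper_force: 0.0
```

```bash
python3 - <<'E'
from h import *
from plant import ctrl
o=ctrl.get_obs();print(o["clock"],o["tool_pos"],o["orientation"],o["joint_pos"].round(1),o["opening"])
go(o,np.array([.495,.2915,.15]),-52.7)
E
```

```text
6.75 [0.50315889 0.19797446 0.29385073] [-1.79994674e+02  2.43194152e-02 -9.39059838e+01] [ 42.2   5.6 -10.1  -0.  -74.3 -46.1] 0.08779405423131433
shift cm [-9.27  1.45 14.39] turn [-1.000e-02  2.000e-02 -4.121e+01]
```

>>> send_rows:
  plan:
    - [[-2.5,0.4,1,0,0,-7],[-5,0.8,3,0,0,-14],[-7.5,1.2,6,0,0,-21],[-9.3,1.45,9,0,0,-28],[-9.3,1.45,12,0,0,-35],[-9.3,1.45,14.4,0,0,-41.2],[-9.3,1.45,14.4,0,0,-41.2],[-9.3,1.45,14.4,0,0,-41.2]]

```text
clock: 7.42
tool_pos: [0.4961, 0.2895, 0.1489]
orientation: [179.8, -0.0, -53.2]
force: [0.4, -0.3, 1.0]
opening: 0.0875
gripper_force: 0.0
```

```bash
python3 - <<'E'
from h import *
from plant import ctrl
o=ctrl.get_obs();print(o["clock"],o["tool_pos"],o["orientation"])
s=ctrl.snapshot("wrist");np.savez("w6.npz",**s);cv2.imwrite("pics/w6.png",s["img"][:,:,::-1])
t=load("top0.npz")
for z in(.08,.11): print("photometer left edge",plane(t,[(206,156),(207,236)],z).round(3).tolist())
E
```

```text
7.4167 [0.49611216 0.28946668 0.14890893] [ 1.79830515e+02 -4.91573639e-02 -5.32458833e+01]
photometer left edge [[0.643, 0.171, 0.08], [0.361, 0.172, 0.08]]
photometer left edge [[0.635, 0.168, 0.11], [0.358, 0.169, 0.11]]
```

View pics/w6.png

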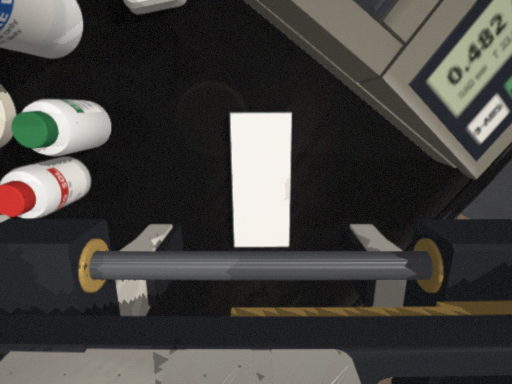

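The plate is seen from (231,112)–(292,112) down to row 246, centred between the fingers, with the photometer well to the right and the bottles to the left.

```bash
cat >> h.py <<'E'
def platefit(s,z):
    m=(s["img"].min(2)>225)
    c=rect(m);P=plane(s,c,z)[:,:2]*1000
    r=cv2.minAreaRect(P.astype(np.float32));print("px",c.min(0),c.max(0),"rect",r);return cv2.boxPoints(r)/1000
E
python3 - <<'E'
from h import *
from plant import ctrl
s=load("w6.npz");k=s["img"].copy();k[:90]=0;k[:,:200]=0;k[:,330:]=0;s["img"]=k
b=platefit(s,.006);print(b.round(4).tolist())
# width lines: left/right edges per row
m=k.min(2)>225
L=[];Rr=[]
for r in range(120,240,5):
    c=np.flatnonzero(m[r]);L.append((c[0]-.5,r));Rr.append((c[-1]+.5,r))
PL,PR=plane(s,L,.006)[:,:2],plane(s,Rr,.006)[:,:2]
for P in(PL,PR):
    v=cv2.fitLine(np.float32(P*1000),cv2.DIST_HUBER,0,.01,.01).ravel();print("edge dir",np.degrees(np.arctan2(v[1],v[0])).round(2),v[2:])
c=np.array([(PL[i]+PR[i])/2 for i in range(len(PL))]);print("mid",c[0],c[-1],"w",np.linalg.norm(PL-PR,axis=1)[[0,-1]])
print("grasp tcp xy in px",proj(s,[[*ctrl.get_obs()["tool_pos"][:2],.006]]))
E
```

```text
px [231 114] [290 245] rect ((494.77484130859375, 288.3301696777344), (56.8729248046875, 135.64730834960938), 37.06281280517578)
[[0.4311999976634979, 0.325300008058548], [0.5130000114440918, 0.21709999442100525], [0.5583000183105469, 0.25130000710487366], [0.4765999913215637, 0.3596000075340271]]
edge dir -52.64 [524.3008  296.21664]
edge dir -52.96 [484.5232  254.72302]
mid [0.53214157 0.23867701] [0.46077428 0.33309996] w [0.0573511  0.05596543]
grasp tcp xy in px [[257.73647334 183.29831128]]
```

```bash
python3 - <<'E'
from h import *
from plant import ctrl
go(ctrl.get_obs(),np.array([.4955,.290,.003]),-52.8)
E
```

```text
shift cm [-0.09  0.14 14.75] turn [-0.02 -0.03 -0.47]
```

>>> send_rows:
  plan:
    - [[-0.1,0.1,3,0,0,-0.5],[-0.1,0.1,6.5,0,0,-0.5],[-0.1,0.1,9.5,0,0,-0.5],[-0.1,0.1,12,0,0,-0.5],[-0.1,0.1,13.3,0,0,-0.5],[-0.1,0.1,14,0,0,-0.5],[-0.1,0.1,14.3,0,0,-0.5],[-0.1,0.1,14.3,0,0,-0.5]]

```text
clock: 8.13
tool_pos: [0.4962, 0.2909, 0.0077]
orientation: [-179.9, 0.0, -52.6]
force: [-0.9, -0.2, 0.0]
opening: 0.0878
gripper_force: 0.0
```

```bash
python3 - <<'E'
from h import *
from plant import ctrl
o=ctrl.get_obs();print(o["force"],o["tool_pos"])
go(o,np.array([.4955,.290,.003]),-52.8)
E
```

```text
[-8.50987498e-01 -1.60077812e-01  3.13191483e-04] [0.49615939 0.29091265 0.00773292]
shift cm [0.03 0.11 0.47] turn [-0.11  0.01  0.16]
```

>>> send_rows:
  plan:
    - [[0,0,0.2,0,0,0],[0,0,0.4,0,0,0],[0,0,0.5,0,0,0],[0,0,0.5,0,0,0],[0,0,0.5,0,0,0],[0,0,0.5,0,0,0],[0,0,0.5,0,0,0],[0,0,0.5,0,0,0]]
  fingers: 0.6

```text
clock: 8.8
tool_pos: [0.4954, 0.2904, 0.0019]
orientation: [-180.0, -0.0, -52.6]
force: [-1.6, -0.7, 4.2]
opening: 0.0592
gripper_force: 30.0
```

>>> send_rows:
  plan:
    - [[0,0,0,0,0,0],[0,0,0,0,0,0]]
  fingers: 0.5

```text
clock: 8.97
tool_pos: [0.4954, 0.2903, 0.0019]
orientation: [-180.0, 0.0, -52.6]
force: [-1.9, 0.5, 5.7]
opening: 0.0593
gripper_force: 30.0
```

>>> send_rows:
  plan:
    - [[0,0,-0.4,0,0,0],[0,0,-2,0,0,0],[0,0,-5,0,0,0],[0,0,-9,0,0,0],[0,0,-13,0,0,0],[0,0,-17,0,0,0],[0,0,-21,0,0,0],[0,0,-25,0,0,0]]

```text
clock: 9.63
tool_pos: [0.4947, 0.2897, 0.2536]
orientation: [180.0, 0.0, -52.6]
force: [1.3, 1.1, -1.7]
opening: 0.0594
gripper_force: 30.0
```

>>> send_rows:
  plan:
    - [[2,1.8,-3,0,0,7],[4.8,4.4,-5,0,0,14],[7.7,7.1,-5,0,0,21],[10.7,9.7,-5,0,0,28],[13.7,12.4,-5,0,0,35],[16.6,15.1,-5,0,0,42],[19.6,17.8,-5,0,0,49],[22.5,20.5,-5,0,0,56]]

```text
clock: 10.3
tool_pos: [0.4683, -0.0148, 0.3016]
orientation: [180.0, 0.0, -108.9]
force: [0.9, -0.4, 0.1]
opening: 0.0592
gripper_force: 30.0
```

>>> send_rows:
  plan:
    - [[3.7,-0.9,0,0,0,4],[7.4,-1.8,0,0,0,7.6],[11.1,-2.7,0,0,0,7.6],[14.8,-3.6,0,0,0,7.6],[18.5,-4.6,0,0,0,7.6],[22.2,-5.5,0,0,0,7.6],[25.9,-6.4,0,0,0,7.6],[29,-7.2,0,0,0,7.6]]

```text
clock: 10.97
tool_pos: [0.4441, -0.3131, 0.3013]
orientation: [180.0, 0.0, -116.2]
force: [1.2, 1.2, -0.2]
opening: 0.0596
gripper_force: 30.0
```

```bash
python3 - <<'E'
from h import *
from plant import ctrl
o=ctrl.get_obs();print(o["clock"],o["tool_pos"],inv(o["tool_pos"]),o["orientation"],o["opening"],o["joint_pos"].round(1))
s=ctrl.snapshot("wrist");np.savez("w7.npz",**s)
cv2.imwrite("pics/w7.png",s["img"][:,:,::-1])
go(o,sc(-.027,-.048,.12),YAW-90)
E
```

```text
10.9667 [ 0.44414839 -0.3130842   0.30128989] [-0.03611596 -0.02366053  0.30128989] [ 1.79970245e+02  3.33257143e-03 -1.16208044e+02] 0.05961103810393491 [-14.5   5.8  -9.   -0.  -75.3 -11.7]
shift cm [ 2.43 -0.92 18.13] turn [ 0.03  0.   -0.01]
```

View pics/w7.png

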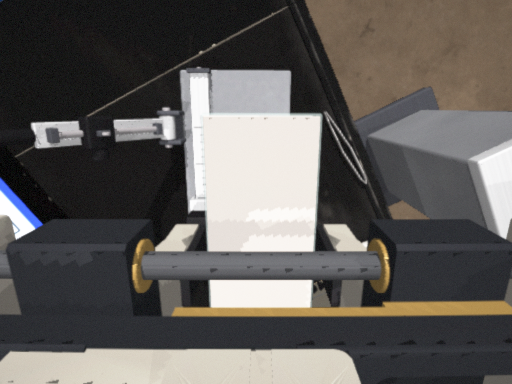

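The plate is held square, its far end at rows 114–115 (cols 204–321), and the scorer lies beneath it with the score-line end at the top of the picture.

```bash
python3 - <<'E'
from h import *
s=load("w7.npz");tp=np.array([.44415,-.31308,.3013]);Rt=R.from_euler("xyz",[180,0,-116.2],degrees=True)
zt=.3013-.0019+.006
for n,p in dict(farL=(204.5,114),farR=(321,114.5),L=(206.5,210),Rr=(316.5,210)).items(): print(n,Rt.inv().apply(plane(s,[p],zt)[0]-tp).round(4))
E
```

```text
farL [ 0.07   -0.0285 -0.0041]
farR [ 0.0699  0.0282 -0.0041]
L [ 0.0208 -0.0297 -0.0041]
Rr [ 0.0209  0.0284 -0.0041]
```

>>> send_rows:
  plan:
    - [[0.8,-0.3,3,0,0,0],[1.7,-0.6,7,0,0,0],[2.4,-0.8,11,0,0,0],[2.4,-0.8,15,0,0,0],[2.4,-0.8,19,0,0,0],[2.4,-0.8,22,0,0,0],[2.4,-0.8,24.5,0,0,0],[2.4,-0.8,26,0,0,0]]

```text
clock: 11.68
tool_pos: [0.4397, -0.3351, 0.0382]
orientation: [179.7, -0.0, -116.2]
force: [-0.3, 0.1, -1.7]
opening: 0.0593
gripper_force: 30.0
```

>>> send_rows:
  plan:
    - [[0,0,0.4,0,0,0],[0,0,0.8,0,0,0],[0,0,0.8,0,0,0],[0,0,0.8,0,0,0]]

```text
clock: 12.02
tool_pos: [0.4425, -0.3362, 0.0346]
orientation: [-179.9, 0.0, -116.2]
force: [-0.5, 0.2, -1.1]
opening: 0.0589
gripper_force: 30.0
```

```bash
python3 - <<'E'
from h import *
from plant import ctrl
o=ctrl.get_obs();print(o["clock"],inv(o["tool_pos"]),o["orientation"],o["opening"],o["force"])
E
```

```text
12.0167 [-0.02739775 -0.04513165  0.03457337] [-1.79911149e+02  5.16732588e-03 -1.16153297e+02] 0.0588784862149289 [-0.46432892  0.17763846 -1.13834182]
```

>>> send_rows:
  plan:
    - [[0,0,0.2,0,0,0],[0,0,0.4,0,0,0],[0,0,0.6,0,0,0],[0,0,0.75,0,0,0],[0,0,0.85,0,0,0],[0,0,0.85,0,0,0],[0,0,0.85,0,0,0]]

```text
clock: 12.6
tool_pos: [0.4417, -0.336, 0.025]
orientation: [180.0, -0.0, -116.2]
force: [0.8, -0.3, -1.2]
opening: 0.0593
gripper_force: 30.0
```

>>> send_rows:
  plan:
    - [[0,0,0.05,0,0,0],[0,0,0.1,0,0,0],[0,0,0.15,0,0,0],[0,0,0.15,0,0,0],[0,0,0.15,0,0,0]]

```text
clock: 13.02
tool_pos: [0.4418, -0.336, 0.0239]
orientation: [-180.0, -0.0, -116.2]
force: [-0.8, 0.9, 3.6]
opening: 0.0591
gripper_force: 30.0
```

>>> send_rows:
  plan:
    - [[0,0,0,0,0,0],[0,0,0,0,0,0],[0,0,0,0,0,0],[0,0,-0.3,0,0,0],[0,0,-1.5,0,0,0],[0,0,-5,0,0,0],[0,0,-9,0,0,0],[0,0,-12,0,0,0]]
  fingers: 0.78

```text
clock: 13.68
tool_pos: [0.442, -0.3363, 0.1463]
orientation: [-179.9, -0.0, -116.1]
force: [1.8, -0.3, -0.8]
opening: 0.0683
gripper_force: 0.0
```

>>> send_rows:
  plan:
    - [[0,0.7,0,0,0,7],[0,1.4,0,0,0,14],[0,2.1,0,0,0,21],[0,2.8,0,0,0,28],[0,3.5,0,0,0,35],[0,4.2,0,0,0,42],[0,4.8,0,0,0,49],[0,5.4,0,0,0,56]]
  fingers: 0.8

```text
clock: 14.35
tool_pos: [0.393, -0.312, 0.1438]
orientation: [-180.0, 0.0, -172.5]
force: [-0.0, -0.7, 1.0]
opening: 0.0703
gripper_force: 0.0
```

>>> send_rows:
  plan:
    - [[0,0,0,0,0,7],[0,0,0,0,0,14],[0,0,0,0,0,21],[0,0,0,0,0,28],[0,0,0,0,0,34],[0,0,0,0,0,34],[0,0,0,0,0,34]]

```text
clock: 14.93
tool_pos: [0.3933, -0.3121, 0.1437]
orientation: [180.0, 0.0, 154.0]
force: [0.1, 0.3, -0.1]
opening: 0.0704
gripper_force: 0.0
```

```bash
python3 - <<'E'
from h import *
from plant import ctrl
o=ctrl.get_obs();print(o["clock"],inv(o["tool_pos"]),o["orientation"],o["opening"],o["force"],o["joint_pos"].round(1))
s=ctrl.snapshot("wrist");np.savez("w8.npz",**s)
cv2.imwrite("pics/w8.png",s["img"][:,:,::-1])
go(o,sc(-.08,-.044,.05),YAW+180)
E
```

```text
14.9333 [-0.08214873 -0.04526836  0.14370454] [1.79997829e+02 1.42683325e-02 1.54026347e+02] 0.07035488254787607 [ 0.05265566  0.31135534 -0.11283723] [ -16.     8.5  -27.5    0.   -54.  -100. ]
shift cm [-0.21  0.13  9.37] turn [0.   0.01 0.23]
```

View pics/w8.png

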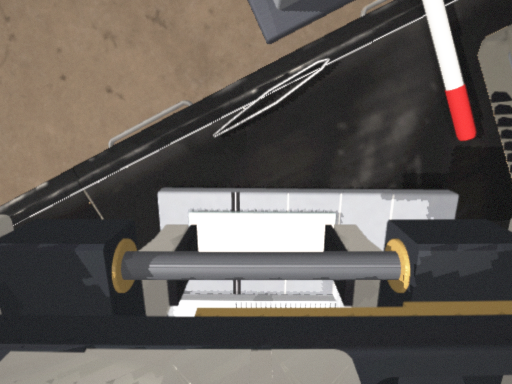

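The plate lies on the bed with its front edge at row 212 (cols 188–336) parallel to the bed front (row 190), ends short of the stop, and the tweezers and marker clear.

```bash
python3 - <<'E'
from h import *
s=load("w8.npz")
P=plane(s,[(188.5,211),(336,212.5)],.028);print([inv(p).round(4).tolist() for p in P])
P=plane(s,[(160,189),(456,192),(341,192),(341,225)],.022);print([inv(p).round(4).tolist() for p in P])
E
```

```text
[[-0.0578, -0.1148, 0.028], [-0.0571, 0.0241, 0.028]]
[[-0.0775, -0.1421, 0.022], [-0.0761, 0.1392, 0.022], [-0.0755, 0.029, 0.022], [-0.0421, 0.0315, 0.022]]
```

>>> send_rows:
  plan:
    - [[0,0,3,0,0,0.2],[0,0,6,0,0,0.2],[0,0,9,0,0,0.2],[0,0,10.5,0,0,0.2],[0,0,11.3,0,0,0.2],[0,0,11.6,0,0,0.2],[0,0,11.6,0,0,0.2],[0,0,11.6,0,0,0.2]]

```text
clock: 15.65
tool_pos: [0.3941, -0.3124, 0.0285]
orientation: [180.0, 0.1, 153.7]
force: [-0.5, 0.6, 0.6]
opening: 0.07
gripper_force: 0.0
```

```bash
python3 - <<'E'
from h import *
from plant import ctrl
o=ctrl.get_obs();print(inv(o["tool_pos"]),o["force"]);go(o,sc(-.0345,-.0455,.0252),YAW+180-.1)
E
```

```text
[-0.08133855 -0.0451686   0.02846114] [-0.45283798  0.58481254  0.55596754]
shift cm [-4.68 -0.02  0.33] turn [ 0.    0.08 -0.01]
```

>>> send_rows:
  plan:
    - [[0,0,0.3,0,0,0],[-0.6,0,0.3,0,0,0],[-1.1,0,0.3,0,0,0],[-1.4,0,0.3,0,0,0],[-1.7,0,0.3,0,0,0],[-2.0,0,0.3,0,0,0],[-2.3,0,0.3,0,0,0],[-2.6,0,0.3,0,0,0]]

```text
clock: 16.32
tool_pos: [0.4166, -0.3238, 0.0246]
orientation: [-180.0, -0.0, 153.6]
force: [-1.7, 0.4, 2.0]
opening: 0.07
gripper_force: 1.3
```

>>> send_rows:
  plan:
    - [[-0.3,0,0,0,0,0],[-0.6,0,0,0,0,0],[-0.9,0,0,0,0,0],[-1.2,0,0,0,0,0],[-1.4,0,0,0,0,0],[-1.6,0,0,0,0,0],[-1.6,0,0,0,0,0]]

```text
clock: 16.9
tool_pos: [0.4315, -0.331, 0.0245]
orientation: [-180.0, 0.0, 153.6]
force: [-0.1, 0.8, 0.6]
opening: 0.0702
gripper_force: 0.2
```

```bash
python3 - <<'E'
from h import *
from plant import ctrl
o=ctrl.get_obs();print(o["clock"],inv(o["tool_pos"]),o["orientation"],o["force"])
s=ctrl.snapshot("wrist");np.savez("w9.npz",**s)
p=proj(s,[sc(-.027,y,.028) for y in(-.1,-.06,-.02,.02)]);print("expected front edge px",p.round(1))
g=cv2.cvtColor(s["img"],cv2.COLOR_RGB2GRAY).astype(int)
for c in(int(p[1,0]),int(p[2,0])): print(c,g[int(p[1,1])-25:int(p[1,1])+20,c].tolist())
E
```

```text
16.9 [-0.03959291 -0.04535254  0.02451698] [-1.79999786e+02  2.52775835e-02  1.53637309e+02] [-0.10015013  0.76225987  0.57275982]
expected front edge px [[165.9 261.2]
 [237.4 261.3]
 [309.2 261.2]
 [380.7 260.9]]
237 [163, 166, 167, 167, 165, 166, 168, 165, 166, 166, 166, 164, 170, 189, 199, 153, 98, 97, 103, 111, 123, 130, 134, 141, 144, 146, 151, 151, 159, 203, 209, 181, 182, 190, 184, 178, 172, 163, 154, 149, 145, 137, 113, 165, 255]
309 [165, 168, 167, 167, 164, 166, 165, 165, 165, 167, 163, 165, 164, 166, 162, 129, 99, 94, 105, 109, 120, 128, 135, 139, 147, 145, 152, 151, 162, 194, 205, 174, 178, 179, 178, 178, 170, 161, 154, 150, 144, 139, 134, 144, 250]
```

>>> send_rows:
  plan:
    - [[-0.1,0,0,0,0,0],[-0.2,0,0,0,0,0],[-0.3,0,0,0,0,0],[-0.4,0,0,0,0,0],[-0.4,0,0,0,0,0]]

```text
clock: 17.37
tool_pos: [0.434, -0.3323, 0.0244]
orientation: [180.0, -0.1, 153.6]
force: [-2.1, 1.7, 1.0]
opening: 0.0703
gripper_force: 1.7
```

>>> send_rows:
  plan:
    - [[-0.05,0,0,0,0,0],[-0.1,0,0,0,0,0],[-0.15,0,0,0,0,0],[-0.15,0,0,0,0,0]]

```text
clock: 17.7
tool_pos: [0.4341, -0.3324, 0.0243]
orientation: [180.0, -0.2, 153.6]
force: [-6.0, 4.9, 5.2]
opening: 0.0702
gripper_force: 4.2
```

>>> send_rows:
  plan:
    - [[0.4,0,0,0,0,0],[1,0,0,0,0,0],[1,0,-3,0,0,0],[1,0,-7,0,0,0],[-0.5,-3,-9,0,0,0],[-2,-6.5,-9,0,0,0],[-3.5,-9.5,-9,0,0,0],[-3.7,-11.4,-9,0,0,0]]

```text
clock: 18.37
tool_pos: [0.4196, -0.4552, 0.1155]
orientation: [-179.9, 0.2, 153.6]
force: [1.1, -0.8, 0.6]
opening: 0.07
gripper_force: 0.0
```

>>> send_rows:
  plan:
    - [[0,0,0,0,0,0],[0,0,0,0,0,0],[0,0,0,0,0,0],[0,0,0,0,0,0],[0,0,0,0,0,0],[0,0,0,0,0,0],[0,0,0,0,0,0],[0,0,0,0,0,0]]
  fingers: 0

```text
clock: 19.03
tool_pos: [0.4187, -0.4515, 0.1147]
orientation: [-180.0, 0.0, 153.7]
force: [0.2, -0.3, 0.4]
opening: 0.0224
gripper_force: 0.0
```

```bash
python3 - <<'E'
from h import *
from plant import ctrl
o=ctrl.get_obs();print(o["clock"],inv(o["tool_pos"]),o["orientation"],o["force"],o["opening"])
s=ctrl.snapshot("wrist");np.savez("w10.npz",**s);cv2.imwrite("pics/w10.png",s["img"][:,:,::-1])
for n,q in dict(FRcorner=(-.025,-.116,.028),FL=(-.025,.024,.028),BR=(.035,-.116,.028),BL=(.035,.024,.028),stop=(-.03,.03,.035)).items(): print(n,proj(s,[sc(*q)]).round(1))
go(o,sc(.0,-.155,.0255),YAW+180-.1)
E
```

```text
19.0333 [ 0.00210383 -0.15907181  0.11472976] [-1.79998804e+02  1.78499450e-02  1.53673658e+02] [ 0.24784693 -0.26182985  0.38017087] 0.022366118066880186
FRcorner [[316.2 162.6]]
FL [[487.3 162.8]]
BR [[312.9 231.8]]
BL [[473.9 231.3]]
stop [[502.1 158.1]]
shift cm [0.21 0.41 8.92] turn [-0.    0.02 -0.03]
```

```bash
python3 - <<'E'
from h import *
s=load("w10.npz");g=cv2.cvtColor(s["img"],cv2.COLOR_RGB2GRAY)
print("row190",g[190,300:335].tolist());print("right row190",g[190,465:512].tolist())
for c in(340,440,465):print("col",c,g[150:180,c].tolist(),"|",g[218:250,c].tolist())
E
```

```text
row190 [220, 219, 221, 220, 220, 221, 220, 220, 221, 222, 216, 197, 188, 193, 211, 234, 247, 255, 254, 255, 255, 255, 255, 255, 255, 255, 255, 255, 255, 255, 255, 255, 255, 255, 255]
right row190 [236, 239, 237, 237, 238, 237, 237, 237, 236, 237, 237, 237, 237, 237, 237, 231, 185, 166, 139, 135, 137, 137, 138, 139, 138, 132, 135, 139, 152, 190, 226, 238, 237, 235, 235, 235, 234, 233, 234, 234, 235, 234, 230, 176, 150, 153, 151]
col 340 [220, 220, 219, 218, 221, 219, 219, 218, 217, 204, 184, 166, 192, 236, 254, 255, 255, 255, 255, 255, 255, 255, 255, 255, 255, 255, 255, 255, 255, 255] | [255, 233, 90, 37, 38, 40, 36, 38, 37, 34, 37, 40, 39, 40, 41, 32, 41, 41, 41, 37, 40, 38, 38, 38, 34, 38, 50, 55, 58, 59, 58, 57]
col 440 [203, 163, 156, 157, 155, 155, 155, 154, 145, 130, 127, 132, 164, 209, 233, 236, 236, 236, 237, 237, 237, 236, 237, 238, 237, 238, 238, 237, 236, 236] | [239, 238, 238, 238, 239, 239, 239, 237, 239, 239, 239, 240, 219, 172, 159, 164, 202, 228, 229, 227, 226, 227, 227, 223, 189, 94, 47, 40, 45, 44, 42, 42]
col 465 [207, 168, 156, 156, 154, 153, 153, 154, 148, 135, 132, 126, 153, 202, 228, 235, 236, 236, 238, 236, 236, 236, 236, 235, 236, 237, 235, 236, 236, 236] | [238, 239, 238, 238, 239, 238, 238, 238, 239, 238, 239, 242, 219, 149, 156, 162, 202, 225, 206, 194, 167, 165, 151, 150, 150, 211, 254, 254, 254, 254, 254, 254]
```

>>> send_rows:
  plan:
    - [[0.2,0.3,2.5,0,0,0],[0.2,0.3,5,0,0,0],[0.2,0.3,7.3,0,0,0],[0.2,0.3,8.4,0,0,0],[0.2,0.3,8.8,0,0,0],[0.2,0.3,8.9,0,0,0],[0.2,0.3,8.9,0,0,0]]

```text
clock: 19.67
tool_pos: [0.4184, -0.4486, 0.0262]
orientation: [-180.0, 0.0, 153.6]
force: [-0.0, -0.6, 0.2]
opening: 0.0006
gripper_force: 0.0
```

>>> send_rows:
  plan:
    - [[0,0.4,0.05,0,0,0],[0,0.8,0.05,0,0,0],[0,1.1,0.05,0,0,0],[0,1.4,0.05,0,0,0],[0,1.6,0.05,0,0,0],[0,1.7,0.05,0,0,0],[0,1.8,0.05,0,0,0],[0,1.8,0.05,0,0,0]]

```text
clock: 20.33
tool_pos: [0.426, -0.4319, 0.0251]
orientation: [-180.0, 0.0, 153.6]
force: [-0.5, 0.3, 0.1]
opening: 0.0005
gripper_force: 0.0
```

```bash
cat > ye.py <<'E'
from h import *
from plant import ctrl
o=ctrl.get_obs();print(o["clock"],inv(o["tool_pos"]).round(4),o["orientation"].round(2),o["force"].round(1))
s=ctrl.snapshot("wrist");g=cv2.cvtColor(s["img"],cv2.COLOR_RGB2GRAY)
p=proj(s,[sc(.0,-.116,.028),sc(0,.026,.028),sc(0,.030,.035)]).round(1);print(p.tolist())
a,b=p[0].astype(int),p[1].astype(int)
print(g[a[1],a[0]-12:a[0]+12].tolist());print(b[0]-12,g[b[1],b[0]-12:b[0]+30].tolist())
E
python3 ye.py
```

```text
20.3333 [ 1.000e-04 -1.383e-01  2.510e-02] [-180.      0.    153.64] [-0.5  0.3  0.1]
[[304.5, 239.8], [557.3, 238.5], [576.1, 243.7]]
[43, 40, 41, 41, 36, 39, 39, 40, 40, 41, 41, 43, 38, 37, 42, 39, 36, 36, 46, 37, 37, 39, 39, 41]
545 []
```

>>> send_rows:
  plan:
    - [[0,0.1,0,0,0,0],[0,0.2,0,0,0,0],[0,0.3,0,0,0,0],[0,0.3,0,0,0,0]]

```text
clock: 20.72
tool_pos: [0.4272, -0.4293, 0.025]
orientation: [180.0, -0.0, 153.6]
force: [0.1, 0.5, 0.0]
opening: 0.0003
gripper_force: 0.0
```

>>> send_rows:
  plan:
    - [[0,0.1,0,0,0,0],[0,0.15,0,0,0,0],[0,0.15,0,0,0,0]]

```text
clock: 20.97
tool_pos: [0.4279, -0.428, 0.0251]
orientation: [-180.0, 0.0, 153.6]
force: [-0.2, -1.0, -0.8]
opening: 0.0005
gripper_force: 0.0
```

```bash
python3 - <<'E'
from h import *
from plant import ctrl
o=ctrl.get_obs();print(inv(o["tool_pos"]).round(4))
s=ctrl.snapshot("wrist");np.savez("w11.npz",**s);g=cv2.cvtColor(s["img"],cv2.COLOR_RGB2GRAY)
p=proj(s,[sc(-.02,-.116,.028),sc(-.02,-.112,.028)]);print(p.round(1).tolist());a=p[0].astype(int)
for r in range(190,250,15):print(r,g[r,285:330].tolist())
# top camera: stop and plate
t=ctrl.snapshot("top");np.savez("t2.npz",**t);print(proj(t,[sc(-.02,.03,.035),sc(-.02,-.115,.028)]).round(1).tolist())
E
```

```text
[ 1.000e-04 -1.339e-01  2.510e-02]
[[297.6, 205.1], [305.2, 205.0]]
190 [134, 132, 132, 136, 133, 134, 132, 133, 137, 133, 136, 134, 135, 133, 134, 132, 133, 133, 131, 134, 135, 133, 137, 132, 136, 132, 131, 132, 133, 133, 132, 131, 129, 128, 134, 136, 134, 132, 133, 132, 134, 134, 135, 132, 135]
205 [136, 134, 133, 132, 129, 132, 132, 134, 130, 131, 130, 139, 190, 227, 240, 237, 208, 202, 203, 205, 205, 202, 203, 203, 203, 202, 204, 202, 205, 200, 202, 204, 203, 207, 203, 202, 203, 204, 204, 203, 206, 205, 203, 206, 204]
220 [49, 47, 50, 51, 47, 49, 52, 50, 46, 51, 48, 57, 63, 71, 72, 70, 60, 61, 64, 63, 62, 64, 64, 60, 63, 64, 63, 64, 58, 62, 65, 62, 59, 60, 61, 57, 61, 64, 61, 61, 64, 62, 60, 64, 61]
235 [39, 38, 41, 44, 38, 38, 40, 40, 41, 44, 37, 46, 38, 41, 38, 41, 41, 39, 41, 42, 42, 36, 40, 35, 38, 40, 35, 39, 39, 40, 42, 44, 41, 41, 42, 39, 44, 41, 37, 36, 40, 42, 42, 39, 42]
[[332.6, 198.9], [369.3, 215.5]]
```

>>> send_rows:
  plan:
    - [[0,0.1,0,0,0,0],[0,0.2,0,0,0,0],[0,0.3,0,0,0,0],[0,0.3,0,0,0,0]]

```text
clock: 21.4
tool_pos: [0.4293, -0.4252, 0.0251]
orientation: [180.0, 0.0, 153.6]
force: [0.4, -0.5, -1.0]
opening: 0.0004
gripper_force: 0.0
```

```bash
cat > pe.py <<'E'
from h import *
from plant import ctrl
o=ctrl.get_obs();f=o["force"];a=np.radians(YAW);print(inv(o["tool_pos"]).round(4),"Fx,Fy scorer",(np.cos(a)*f[0]+np.sin(a)*f[1]).round(2),(-np.sin(a)*f[0]+np.cos(a)*f[1]).round(2))
s=ctrl.snapshot("wrist");g=cv2.cvtColor(s["img"],cv2.COLOR_RGB2GRAY).astype(float)
for x in(-.022,-.017):
    p=proj(s,[sc(x,-.125,.028),sc(x,-.105,.028)]);r=int(p[0,1].round());c=np.arange(int(p[0,0]),int(p[1,0]));w=g[r,c]
    e=c[0]+np.argmax(np.diff(w))+.5;print(r,e,inv(plane(s,[(e,r)],.028)[0]).round(4))
E
python3 pe.py
```

```text
[ 1.000e-04 -1.308e-01  2.510e-02] Fx,Fy scorer 0.55 -0.25
201 291.5 [-0.0222 -0.1162  0.028 ]
210 291.5 [-0.0172 -0.1161  0.028 ]
```

>>> send_rows:
  plan:
    - [[0,0.1,0,0,0,0],[0,0.2,0,0,0,0],[0,0.3,0,0,0,0],[0,0.3,0,0,0,0]]

```text
clock: 21.78
tool_pos: [0.4306, -0.4226, 0.0251]
orientation: [-180.0, 0.0, 153.6]
force: [-0.1, 0.6, 0.3]
opening: 0.0004
gripper_force: 0.1
```

```bash
python3 pe.py
```

```text
[ 1.000e-04 -1.279e-01  2.510e-02] Fx,Fy scorer -0.33 0.48
201 288.5 [-0.0223 -0.1148  0.028 ]
210 288.5 [-0.0172 -0.1147  0.028 ]
```

>>> send_rows:
  plan:
    - [[0,0.1,0,0,0,0],[0,0.2,0,0,0,0],[0,0.25,0,0,0,0],[0,0.25,0,0,0,0]]

```text
clock: 22.17
tool_pos: [0.4317, -0.4204, 0.0251]
orientation: [180.0, -0.0, 153.6]
force: [-0.2, -1.6, -0.1]
opening: 0.0007
gripper_force: 0.1
```

```bash
python3 pe.py
```

```text
[ 1.000e-04 -1.254e-01  2.510e-02] Fx,Fy scorer 0.48 -1.5
201 288.5 [-0.0222 -0.1124  0.028 ]
210 288.5 [-0.0172 -0.1122  0.028 ]
```

>>> send_rows:
  plan:
    - [[0,0.05,0,0,0,0],[0,0.05,0,0,0,0],[0,0.05,0,0,0,0]]

```text
clock: 22.47
tool_pos: [0.4319, -0.42, 0.0251]
orientation: [180.0, 0.0, 153.6]
force: [0.9, -0.4, -0.4]
opening: 0.0003
gripper_force: 0.1
```

```bash
python3 pe.py
```

```text
[ 1.00e-04 -1.25e-01  2.51e-02] Fx,Fy scorer 0.97 0.05
201 288.5 [-0.0222 -0.1119  0.028 ]
210 288.5 [-0.0172 -0.1118  0.028 ]
```

>>> send_rows:
  plan:
    - [[0,0.04,0,0,0,0],[0,0.04,0,0,0,0],[0,0.04,0,0,0,0]]

```text
clock: 22.77
tool_pos: [0.432, -0.4197, 0.0251]
orientation: [-180.0, 0.0, 153.6]
force: [-0.2, -0.9, -0.4]
opening: 0.0004
gripper_force: 0.4
```

>>> send_rows:
  plan:
    - [[0,0.03,0,0,0,0],[0,0.03,0,0,0,0],[0,0.03,0,0,0,0]]

```text
clock: 23.02
tool_pos: [0.4322, -0.4196, 0.0251]
orientation: [-180.0, 0.0, 153.6]
force: [-1.7, -2.9, -0.3]
opening: 0.0003
gripper_force: 1.2
```

```bash
python3 pe.py
```

```text
[ 1.000e-04 -1.245e-01  2.510e-02] Fx,Fy scorer -0.24 -3.35
201 288.5 [-0.0222 -0.1115  0.028 ]
210 288.5 [-0.0172 -0.1113  0.028 ]
```

>>> send_rows:
  plan:
    - [[0,-0.4,0,0,0,0],[0,-1.2,0,0,0,0],[0,-1.2,-3,0,0,0],[0,-1.2,-7,0,0,0],[0,-1.2,-11,0,0,0],[-1,2,-12,0,0,0],[-2,6,-12,0,0,0],[-2,10,-12,0,0,0]]

```text
clock: 23.73
tool_pos: [0.4965, -0.3393, 0.1467]
orientation: [180.0, 0.2, 153.5]
force: [1.2, 0.1, 0.3]
opening: 0.0003
gripper_force: 0.0
```

>>> send_rows:
  plan:
    - [[0,3,0,0,0,0],[0,3,0,0,0,0],[0,3,0,0,0,0],[0,3,0,0,0,0]]
  fingers: 1

```text
clock: 24.07
tool_pos: [0.5078, -0.3119, 0.145]
orientation: [180.0, -0.0, 153.7]
force: [0.2, -0.7, -0.1]
opening: 0.0219
gripper_force: 0.0
```

```bash
python3 - <<'E'
from h import *
from plant import ctrl
o=ctrl.get_obs();print(o["clock"],inv(o["tool_pos"]),o["orientation"])
s=ctrl.snapshot("wrist");np.savez("w12.npz",**s)
X=[sc(-.07,.029,.022),sc(-.04,.029,.022),sc(-.025,.029,.035),sc(.015,.029,.035)]
p=proj(s,X);print(p.round(1))
stopgap(s,range(int(p[0,1])+1,int(p[1,1]),2),(p[:2,1],p[:2,0]),range(int(p[2,1])+2,int(p[3,1]),2),(p[2:,1],p[2:,0]))
im=s["img"][:,:,::-1];a=proj(s,[sc(-.08,-.13,.022),sc(.07,.1,.022)]);print(a)
x0,y0=np.maximum(a.min(0),0).astype(int);x1,y1=np.minimum(a.max(0),[511,300]).astype(int)
k=min(800/(x1-x0),600/(y1-y0));print(x0,y0,x1,y1,k)
cv2.imwrite("pics/w12.png",cv2.resize(im[y0:y1,x0:x1],None,fx=k,fy=k,interpolation=cv2.INTER_CUBIC))
E
```

```text
24.0667 [0.0204564  0.00544451 0.14504921] [ 1.79998207e+02 -9.27225223e-03  1.53667874e+02]
[[289.7  83.1]
 [289.  118.6]
 [289.9 136.9]
 [288.9 182. ]]
line px [289.40776699  84.        ] [288.61904762 116.        ] 17 face px [289.13636364 138.        ] [288.18055556 180.        ] 22 line yaw -26.45
gap mm -0.07 spread 0.08 [-0.18 -0.01]
[[105.90522127  71.79489904]
 [358.19440263 233.00456611]]
105 71 358 233 3.1620553359683794
```

View pics/w12.png

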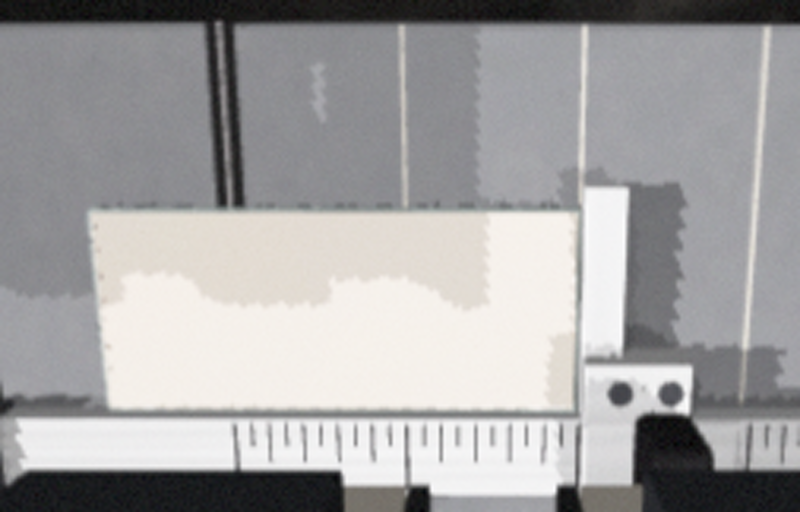

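The picture shows the plate against the stop and rail: front edge from (90,210) to (580,210), rear edge along row 410 beside the rail, and the stop face at col 583 in line with the 100 mm line. I'll check flushness numerically.

```bash
python3 - <<'E'
from h import *
s=load("w12.npz");f=lambda p:(np.array(p,float)+.5)/3.162-.5+[105,71]
g=cv2.cvtColor(s["img"],cv2.COLOR_RGB2GRAY).astype(float)
def line(cols,r0,r1,z,sgn):
    out=[]
    for c in cols:
        d=np.diff(g[r0:r1,c-2:c+3].mean(1))*sgn;i=np.argmax(d);i=min(max(i,1),len(d)-2)
        a,b,e=d[i-1:i+2];out.append((c,r0+i+.5+.5*(a-e)/(a-2*b+e)))
    P=np.array([inv(p) for p in plane(s,out,z)])[:,:2]*1000
    k=np.polyfit(P[:,1],P[:,0],1);print("slope deg",np.degrees(np.arctan(k[0])).round(2),"x at y=-100,25:",np.polyval(k,[-100,25]).round(2),"res",(np.polyval(k,P[:,1])-P[:,0]).std().round(2),np.array(out)[[0,-1]].round(1).tolist())
cols=[c for c in range(145,285,6)]
line(cols,130,145,.028,1)       # plate front top edge
line(cols,194,204,.028,-1)      # plate rear top edge
line(cols,198,210,.034,1)       # rail top front edge
for c in(150,200,250,275):print(c,g[193:210,c].astype(int).tolist())
r=185;print(g[r,270:300].astype(int).tolist());r=150;print(g[r,270:300].astype(int).tolist())
print("plate end / face, z .028/.035", inv(plane(s,[(287,150)],.028)[0]),inv(plane(s,[(289,150)],.035)[0]))
print("rail foot z=.028 px",proj(s,[sc(.035,y,.028) for y in(-.1,.025)]).round(1).tolist())
E
```

```text
slope deg 0.29 x at y=-100,25: [-24.42 -23.79] res 0.17 [[145.0, 137.2], [283.0, 137.4]]
slope deg 0.22 x at y=-100,25: [33.97 34.44] res 0.09 [[145.0, 200.2], [283.0, 200.5]]
slope deg 0.1 x at y=-100,25: [34.71 34.94] res 0.02 [[145.0, 202.7], [283.0, 202.9]]
150 [241, 239, 241, 241, 241, 240, 232, 191, 134, 132, 197, 232, 238, 238, 235, 235, 236]
200 [240, 241, 241, 241, 242, 241, 232, 190, 139, 131, 190, 217, 193, 174, 187, 203, 205]
250 [242, 241, 241, 242, 241, 242, 238, 206, 141, 131, 190, 233, 229, 208, 205, 203, 207]
275 [241, 242, 243, 242, 242, 242, 242, 222, 158, 132, 190, 235, 241, 239, 239, 238, 239]
[243, 241, 242, 242, 242, 242, 241, 234, 231, 222, 220, 221, 220, 220, 221, 219, 190, 158, 190, 189, 148, 131, 131, 130, 127, 129, 133, 129, 130, 130]
[242, 242, 242, 242, 241, 241, 242, 242, 243, 241, 242, 242, 243, 241, 240, 225, 217, 172, 152, 204, 246, 245, 244, 244, 242, 243, 243, 244, 243, 244]
plate end / face, z .028/.035 [-0.01274103  0.02731928  0.028     ] [-0.01367657  0.02846793  0.035     ]
rail foot z=.028 px [[150.3, 201.1], [283.4, 201.0]]
```

The stop sits within 0.1 mm of its line, and the plate is about 0.15° off the rail. One gentle two-finger press along the front edge will square it.

>>> send_rows:
  plan:
    - [[3,-2,0,0,0,0],[6,-4,0,0,0,0],[8.5,-5.5,1.5,0,0,0],[8.5,-5.5,5,0,0,0],[8.5,-5.5,8.5,0,0,0],[8.5,-5.5,11,0,0,0],[8.5,-5.5,11.9,0,0,0],[8.5,-5.5,11.9,0,0,0]]
  fingers: 0.8

```text
clock: 24.78
tool_pos: [0.4055, -0.3238, 0.0244]
orientation: [-180.0, -0.2, 153.5]
force: [-0.2, -0.7, 0.7]
opening: 0.0697
gripper_force: 0.0
```

```bash
python3 - <<'E'
from h import *
from plant import ctrl
o=ctrl.get_obs();print(o["opening"],o["orientation"]);print(inv(o["tool_pos"]));go(o,sc(-.040,-.05,.0252),153.55)
E
```

```text
0.06969436061312734 [-179.95756786   -0.22755319  153.54594124]
[-0.06602626 -0.0503475   0.02436884]
shift cm [-2.6   0.05 -0.09] turn [-0.04 -0.23 -0.  ]
```

>>> send_rows:
  plan:
    - [[-0.7,0,-0.05,0,0,0],[-1.4,0,-0.05,0,0,0],[-2,0,-0.05,0,0,0],[-2.3,0,-0.05,0,0,0],[-2.5,0,-0.05,0,0,0],[-2.5,0,-0.05,0,0,0]]

```text
clock: 25.28
tool_pos: [0.4304, -0.3347, 0.027]
orientation: [180.0, 0.1, 153.6]
force: [-0.4, -0.3, 0.3]
opening: 0.0699
gripper_force: 0.0
```

>>> send_rows:
  plan:
    - [[-0.1,0,0,0,0,0],[-0.2,0,0,0,0,0],[-0.25,0,0,0,0,0],[-0.25,0,0,0,0,0]]

```text
clock: 25.62
tool_pos: [0.4319, -0.3355, 0.0266]
orientation: [-180.0, -0.0, 153.6]
force: [1.0, 0.1, -0.5]
opening: 0.0699
gripper_force: 0.0
```

```bash
python3 - <<'E'
from h import *
from plant import ctrl
o=ctrl.get_obs();print(o["clock"],inv(o["tool_pos"]),o["orientation"],o["force"],o["gripper_force"])
E
```

```text
25.6167 [-0.03720459 -0.04918777  0.02658961] [-1.79997774e+02 -1.54579068e-03  1.53636711e+02] [ 0.9930158   0.07111907 -0.50611339] 0.0
```

>>> send_rows:
  plan:
    - [[0.1,0,0.12,0,0,0],[0.1,0,0.12,0,0,0],[0.05,0,0.12,0,0,0],[0,0,0.12,0,0,0],[-0.05,0,0.12,0,0,0],[-0.1,0,0.12,0,0,0],[-0.1,0,0.12,0,0,0]]

```text
clock: 26.2
tool_pos: [0.4325, -0.3358, 0.0253]
orientation: [-180.0, -0.0, 153.6]
force: [-1.0, 0.6, 1.6]
opening: 0.0696
gripper_force: 0.8
```

>>> send_rows:
  plan:
    - [[-0.05,0,0,0,0,0],[-0.05,0,0,0,0,0],[-0.05,0,0,0,0,0]]

```text
clock: 26.45
tool_pos: [0.4326, -0.3359, 0.0252]
orientation: [-180.0, -0.1, 153.6]
force: [-2.7, 2.2, 1.3]
opening: 0.0701
gripper_force: 2.0
```

>>> send_rows:
  plan:
    - [[-0.05,0,0,0,0,0],[-0.05,0,0,0,0,0],[-0.05,0,0,0,0,0]]

```text
clock: 26.7
tool_pos: [0.4327, -0.336, 0.0251]
orientation: [-180.0, -0.1, 153.6]
force: [-4.5, 3.0, 2.9]
opening: 0.07
gripper_force: 3.0
```

>>> send_rows:
  plan:
    - [[0.4,0,0,0,0,0],[1.2,0,0,0,0,0],[1.2,0,-3,0,0,0],[1.2,0,-7,0,0,0],[1.2,0,-11,0,0,0],[-1.5,2,-12,0,0,0],[-4,4.5,-12,0,0,0],[-5.7,5.5,-12,0,0,0]]

```text
clock: 27.37
tool_pos: [0.5127, -0.3119, 0.1478]
orientation: [179.9, 0.4, 153.7]
force: [-0.5, 0.8, -0.1]
opening: 0.0701
gripper_force: 0.0
```

>>> send_rows:
  plan:
    - [[0,0,0,0,0,0],[0,0,0,0,0,0],[0,0,0,0,0,0],[0,0,0,0,0,0]]

```text
clock: 27.7
tool_pos: [0.5083, -0.3125, 0.1452]
orientation: [-180.0, -0.0, 153.6]
force: [0.8, 0.2, -0.2]
opening: 0.07
gripper_force: 0.0
```

```bash
python3 - <<'E'
from h import *
from plant import ctrl
o=ctrl.get_obs();print(o["clock"],inv(o["tool_pos"]),o["orientation"])
s=ctrl.snapshot("wrist");np.savez("w13.npz",**s)
p=proj(s,[sc(-.07,.029,.022),sc(-.04,.029,.022),sc(-.025,.0285,.035),sc(.015,.0285,.035)])
stopgap(s,range(int(p[0,1])+1,int(p[1,1]),2),(p[:2,1],p[:2,0]),range(int(p[2,1])+2,int(p[3,1]),2),(p[2:,1],p[2:,0]))
g=cv2.cvtColor(s["img"],cv2.COLOR_RGB2GRAY).astype(float)
def line(x,z,sgn,h=6):
    out=[]
    for y in np.linspace(-.1,.02,22):
        c,r0=proj(s,[sc(x,y,z)])[0].round().astype(int);d=np.diff(g[r0-h:r0+h+1,c-2:c+3].mean(1))*sgn;i=min(max(np.argmax(d),1),len(d)-2)
        a,b,e=d[i-1:i+2];out.append((c,r0-h+i+.5+.5*(a-e)/(a-2*b+e)))
    P=np.array([inv(q) for q in plane(s,out,z)])[:,:2]*1000;k=np.polyfit(P[:,1],P[:,0],1)
    print(x,"slope",np.degrees(np.arctan(k[0])).round(2),"x at -100,25",np.polyval(k,[-100,25]).round(2),"res",(np.polyval(k,P[:,1])-P[:,0]).std().round(2))
line(-.0245,.028,1);line(.0345,.028,-1,4);line(.035,.034,1,3)
c,r=proj(s,[sc(-.012,.028,.03)])[0].astype(int);print(c-12,g[r,c-12:c+12].astype(int).tolist())
o=ctrl.snapshot("top");a=load("top0.npz");d=np.abs(o["img"].astype(int)-a["img"]).max(2)>60
print("changed px, bench left of scorer:",[(n,int(d[y0:y1,x0:x1].sum())) for n,x0,y0,x1,y1 in(("bottles",135,145,168,167),("timer",190,138,213,160),("beaker",208,108,240,145),("marker",285,210,294,238),("brown",260,95,325,135))])
E
```

```text
27.7 [0.02120868 0.00523616 0.14523606] [-1.79999961e+02 -1.49919906e-02  1.53612875e+02]
line px [289.5326087  83.       ] [288.76470588 115.        ] 17 face px [289.5 137. ] [288.5 179. ] 22 line yaw -26.33
gap mm -0.16 spread 0.07 [-0.12 -0.09]
-0.0245 slope 0.16 x at -100,25 [-24.29 -23.94] res 0.1
0.0345 slope 0.11 x at -100,25 [34.14 34.38] res 0.04
0.035 slope 0.14 x at -100,25 [34.66 34.97] res 0.02
276 [241, 241, 240, 241, 241, 240, 241, 241, 241, 231, 221, 193, 161, 195, 246, 245, 243, 242, 242, 241, 241, 241, 243, 242]
changed px, bench left of scorer: [('bottles', 135), ('timer', 28), ('beaker', 0), ('marker', 177), ('brown', 431)]
```

The plate is now parallel to the rail within 0.05° and the stop is on its line. The last picture compares the bystanders before and after.

```bash
python3 - <<'E'
from h import *
from plant import ctrl
o=ctrl.snapshot("top")["img"];a=load("top0.npz")["img"]
f=lambda i:cv2.resize(i[95:245,110:310],(400,300),interpolation=cv2.INTER_CUBIC)
sd=ctrl.snapshot("side")["img"];sa=load("side0.npz")["img"];h=lambda i:cv2.resize(i[150:300,60:260],(400,300))
cv2.imwrite("pics/cmp.png",np.vstack([np.hstack([f(a),f(o)]),np.hstack([h(sa),h(sd)])])[:,:,::-1])
E
```

```text
(no output)
```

View pics/cmp.png

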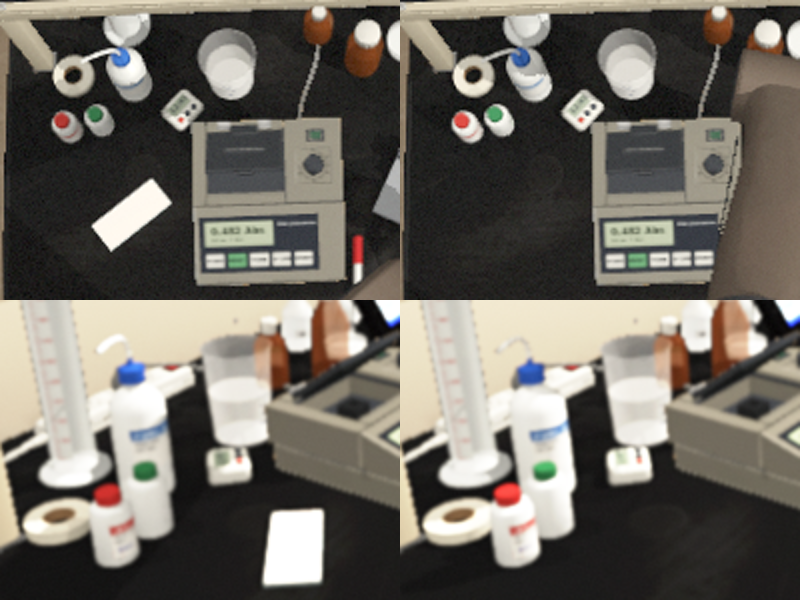

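The bottles, beaker, timer and photometer stand where they were. Only the shading changed, and the arm now hides the marker. Nothing is being touched, so I'll hand the job in.

```bash
python3 -c "
from plant import ctrl
print(ctrl.close_job())"
```

```text
the job is handed in; nothing more can be done
None
```

The job is handed in: the stop measured within about 0.2 mm of the 100 mm line, and the plate lies coated side up across the score line, pushed into contact with the rail and the stop, with no sign in the pictures of anything else having moved (the arm hid the marker in the last one).

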